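# Stow the loose tackle on the cabin shelf

### The job

Stow the loose tackle before we cast off: put the two line spools on the rack, one on each pin and lying flat on its base, lay both lead weights flat on the floor of the wide tray, not one on the other, and lay the hook file lengthwise in the long narrow tray. Leave the glass jar standing where it is.

Things in the scene. Friction and masses are not known exactly. Their poses are not given: they have to be found in the camera images.
- large_spool: the larger blue plastic line spool wound with pale line, lying flat: 60 mm across, 24 mm high, with a 28 mm round bore right through; about 90 g. Origin: centre of its underside, z is the bore's axis.
- small_spool: the smaller blue plastic line spool wound with pale line, lying flat: 46 mm across, 18 mm high, with a 28 mm round bore right through; about 50 g. Origin: centre of its underside, z is the bore's axis.
- disc_lead: round flat fishing weight of dark grey lead, 44 mm across, 14 mm thick, a small brass-lined line hole in the middle of its top; about 200 g, lying flat. Origin: centre of its underside.
- bar_lead: long flat fishing weight of dark grey lead with round ends, 64 mm long (its x axis), 32 mm wide (y), 14 mm thick, a brass tip at either end; about 200 g, lying flat. Origin: centre of its underside.
- hook_file: hook file, 160 mm long in all, along its x axis: black handle 20 mm wide and 14 mm thick from x = -80 to +18 mm, thin stainless blade 12 mm wide from there to x = +80 mm, half way up (5 to 9 mm above the underside). About 70 g, it balances near its origin, which is on the underside at mid-length, still under the handle.
- spool_rack: low rack with a teak base, screwed down, 70 mm (x) by 170 mm (y), base 8 mm thick, with two upright steel pins of 8 mm diameter on its long centre line at y = +45 mm and y = -45 mm, each standing 36 mm above the base (top 44 mm above the origin). Origin: centre of its underside.
- lead_tray: the wider of the two open grey plastic trays, screwed down: 112 mm (x) by 170 mm (y) outside, 22 mm high, walls and floor 4 mm, so 104 by 162 mm inside, no dividers. Origin: centre of its underside.
- file_tray: the longer, narrower of the two open grey plastic trays, screwed down: 80 mm (x) by 194 mm (y) outside, 22 mm high, walls and floor 4 mm, so 72 by 186 mm inside, no dividers. Origin: centre of its underside.
- glass_jar: bystander: frosted glass jar with a closed steel cap, 68 mm across, about 95 mm high, standing loose in the gap to the left or right of the middle target, towards the far side. Origin: centre of its underside.
- reel_clamp: bystander: lever-lock reel clamp bolted to the shelf in the other gap, foot 70 mm (x) by 120 mm (y), about 92 mm high to its lever. Origin: centre of its underside.
Things that resemble listed ones, but are neither listed nor needed, are in the scene too. Leave any red look-alike of the disc_lead alone. Leave any pink look-alike of the large_spool alone.

How it is judged:
By the outcome, as a careful person would: the job done as asked, in the order asked, and still so for the second after the job is handed in, with the robot touching nothing.
It also fails if it takes over 122 s, if anything falls off the work surface, if the arm or the gripper's body presses on something with over 40 N, if the wrist force passes 120 N, or if a joint passes its speed limit or range.

### The arm

A 7-joint arm with a two-finger parallel gripper is mounted at the origin on the work surface. World frame = base frame: x ahead of the robot, y to its left, z up, the work surface at z = 0. Lengths are in m, angles in rad, forces in N, time in s.
With the tool pointing down it reaches from about 0.4 to 0.85 m from the base axis. Payload 10.4 kg.
Tool frame: the origin (TCP) lies between the finger pads; the fingertips stand ahead of it and the grasp point (between the pads) lies 6 mm ahead of it (finger_overhang is the z of the fingertips in the tool frame, in m); z points along the fingers, y is the direction in which the jaws open and shut (so a half turn about z gives the same grasp; the last joint's range is limited). The gripper opens to 85 mm and grips with 20 to 120 N. Pads are 22 mm wide; open, the fingers measure 114 mm over their backs; the gripper's body (76 mm by 85 mm) begins 54 mm behind the grasp point. The pads swing forward as they close: fully open they stand 13 mm farther back than shut.
Start: joints at [1.229, 0.332, -0.065, 1.46, 0.022, 1.35, -0.088], TCP at [0.196, -0.594, 0.256] pointing down, gripper open.
Joint ranges: [-2.6, 2.6], [-0.5, 2.12], [-1.47, 1.34], [0.16, 2.42], [-1.27, 4.41], [0.06, 2.06], [-2.6, 2.6]. Speed limits (rad/s): [2.22, 2.22, 2.79, 2.79, 3.14, 3.14, 3.14].

### API

Orientations are given as a unit quaternion [x, y, z, w].
In Python, from workcell import * gives the robot as it stands.
- The arm moves only by the shell command python3 -m creep 'ROWS' [FORCE]. ROWS is JSON, a list of rows, each a list of 7 numbers: the turn, a rotation vector about the tool's x, y, z in rad, then the shift along the tool's x, y, z in mm, then the closure in counts, from 0 (fully open) to 255 (shut). In form: [[wx, wy, wz, dx, dy, dz, claw], ...]. A call has 1 to 8 rows; each row shifts and turns the commanded pose from where the row before left it, along the tool's axes as they then stand; what a row does not reach is not made up. A row lasts 1/10 s, in which the tool goes at most 50 mm and 8.59 degrees, less where a joint would pass 70% of its speed; a pose out of reach is approached as far as the arm can. A call is refused whole if a number of a shift passes 50 or a number of a turn 0.15, either way. A call with a gripper value outside its range is refused whole. The fingers move at their own pace and stop on an object; FORCE is the grip in N (left out, the last holds). Time passes only in rows, so rows that do not move let the fingers close. It gives the time, the measured TCP pose, the force and the opening at its end, in the units of the state.
- get_obs(): the state, without advancing time (a new reading comes with each control period).
- camera(name): name is "scene" or "top" or "wrist"; returns (picture, depth): 480x640x3 uint8, blue, green, red; 480x640 float32, m along the optical axis (not along the pixel's ray), 0 where there is no reading.
- camera_model(name): a dict with "camera_matrix" (3x3 intrinsics, pixels), "k1" (the pictures are not rectified: a ray, as slopes to the right and down, at radius r is drawn at 1 + k1 r^2 times it, then the intrinsics apply), "R" (3x3) and "t" (3): a world point X has camera coordinates R X + t; the wrist camera has in their place "mount" (4x4, takes a point from camera to tool coordinates, whose origin is the TCP and whose axes are the flange's). Camera axes: x right, y down, z forward; pixel columns grow to the right and rows downward; lengths in m; the calibration is good to about 2 mm. A picture is of the moment at which its call begins: read the wrist's pose just before it. camera_model takes no time and is no camera call.
- hand_in(): hands the job in, once; it reports no verdict.
The state is a dict: "clock": time; "joint_pos": joint angles; "joint_velocities": joint speeds; "tau": joint torques, N m; "position": TCP position; "ee_rot": TCP orientation; "ft_force": force on the tool from outside, world axes, zero at the start; "torque": the same for the moment, N m; "grip_width": opening from 0.0 (shut) to 1.0 (fully open).
Only numpy, scipy, OpenCV 4.12 (cv2) and the standard library are available. Lean on these libraries where they do the work, as an engineer would, in place of code of your own. Each camera call takes 0.05 s, during which the arm holds its last target.

## Working session

There is one attempt and no reset: what is moved stays moved. The work goes in short steps, Python scripts to look and compute and a shell command to move; the robot and the scene stay as the last step left them, time stands still between calls to the robot, and variables do not carry over. Pictures are saved under pics/ and viewed, and the job is handed in when it is done.

```bash
ls; mkdir -p pics
python3 - <<'E'
from workcell import *
import cv2
o=get_obs(); print(o)
for n in ("scene","top","wrist"):
    p,d=camera(n); cv2.imwrite(f"pics/a_{n}.png",p)
    import numpy as np; np.save(f"pics/a_{n}_d.npy",d)
    print(n,camera_model(n))
E
```

```text
pics
{'clock': 0.0, 'joint_pos': array([ 1.22942085,  0.3328642 , -0.06471849,  1.46094641,  0.02161833,
        1.34992767, -0.08850589]), 'joint_velocities': array([-0.0002707 , -0.00147975,  0.00040843,  0.00118433,  0.00159618,
        0.00097016, -0.00197742]), 'tau': array([ 1.97444010e-04, -6.25438786e+01,  4.91966552e-02, -3.91613674e+01,
        1.62343145e-02,  9.73766029e-03, -1.38405417e-05]), 'position': array([ 0.1957679 , -0.59317878,  0.25551834]), 'ee_rot': array([ 9.87321469e-01,  1.58731821e-01, -1.54705416e-04, -7.07920640e-04]), 'ft_force': array([-0.70871361,  0.34387473, -0.58410756]), 'torque': array([ 0.07179993,  0.01594059, -0.03103621]), 'grip_width': 1.0017763679922924}
scene {'camera_matrix': array([[486.85635538,   0.        , 318.23512019],
       [  0.        , 486.85635538, 245.2231815 ],
       [  0.        ,   0.        ,   1.        ]]), 'k1': -0.11526968992470477, 'R': array([[ 0.50029928,  0.8657875 , -0.01061309],
       [ 0.69669089, -0.40980369, -0.5887977 ],
       [-0.51412298,  0.28718102, -0.80821076]]), 't': array([-0.26078344, -0.337786
[... 283 characters left out ...]
 [-0.98349408,  0.01191874, -0.18054732],
       [ 0.18059854,  0.00336197, -0.98355115]]), 't': array([0.01523538, 0.5391442 , 0.81593879])}
wrist {'camera_matrix': array([[407.81930741,   0.        , 318.00380715],
       [  0.        , 407.81930741, 239.78729351],
       [  0.        ,   0.        ,   1.        ]]), 'k1': -0.025409092263890282, 'mount': array([[-2.44475959e-04, -9.49707931e-01, -3.13137010e-01,
         8.06687044e-02],
       [ 9.99999948e-01, -1.66924077e-04, -2.74470355e-04,
        -1.69262229e-03],
       [ 2.08396566e-04, -3.13137060e-01,  9.49707922e-01,
        -1.17318129e-01],
       [ 0.00000000e+00,  0.00000000e+00,  0.00000000e+00,
         1.00000000e+00]])}
```

View pics/a_top.png

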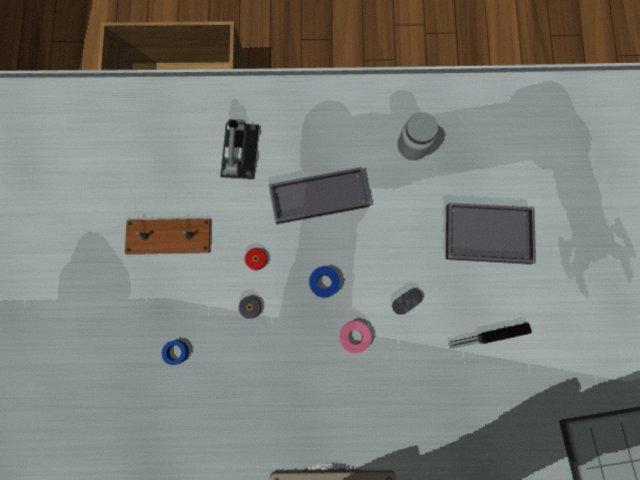

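View pics/a_scene.png

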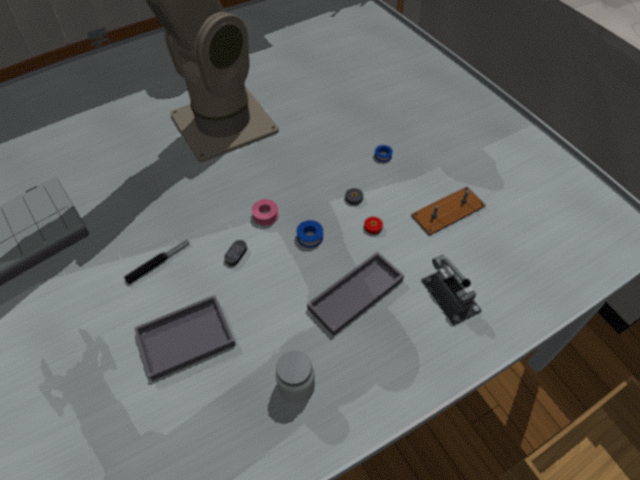

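View pics/a_wrist.png

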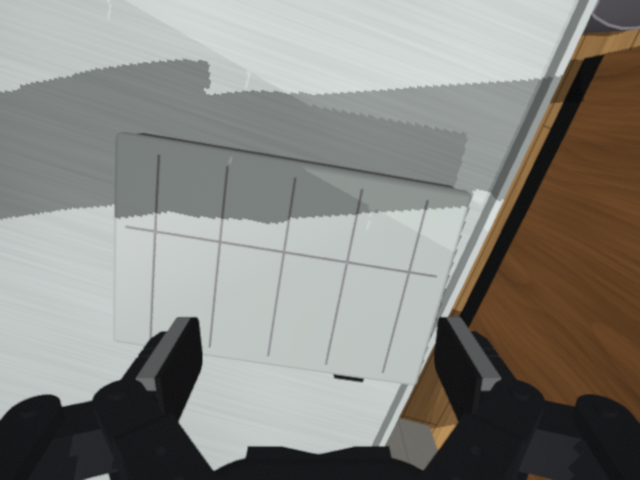

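```bash
cat > h.py <<'E'
import numpy as np, cv2, json
from scipy.spatial.transform import Rotation as Rn
import workcell as w
def cam(name,o=None):
    m=w.camera_model(name)
    if 'mount' in m:
        T=np.eye(4);T[:3,:3]=Rn.from_quat(o['ee_rot']).as_matrix();T[:3,3]=o['position']
        C=T@np.array(m['mount']);R=C[:3,:3].T;t=-R@C[:3,3]
    else: R,t=np.array(m['R']),np.array(m['t'])
    return np.array(m['camera_matrix']),m['k1'],R,t
def rays(c,uv):
    K,k,R,t=c
    n=cv2.undistortPoints(np.asarray(uv,float).reshape(-1,1,2),K,np.array([k,0,0,0.])).reshape(-1,2)
    return -R.T@t,(R.T@np.c_[n,np.ones(len(n))].T).T
def plane(c,uv,z):
    o,d=rays(c,uv); s=(z-o[2])/d[:,2]; return o+d*s[:,None]
def proj(c,X):
    K,k,R,t=c
    return cv2.projectPoints(np.asarray(X,float).reshape(-1,1,3),cv2.Rodrigues(R)[0],t,K,np.array([k,0,0,0.]))[0].reshape(-1,2)
def rect(pts):
    (cx,cy),(a,b),ang=cv2.minAreaRect((np.asarray(pts)[:,:2]*1000).astype(np.float32)); 
    if a<b: a,b,ang=b,a,ang+90
    return np.round([cx,cy,a,b,(ang+90)%180-90],1)
E
python3 - <<'E'
from h import *
for k in dir(w):
    if not k.startswith('_'): print(k, end=' ')
print(getattr(w,'finger_overhang',None))
hsv={n:cv2.cvtColor(cv2.imread(f'pics/a_{n}.png'),cv2.COLOR_BGR2HSV) for n in('top','scene')}
im={n:cv2.imread(f'pics/a_{n}.png') for n in('top','scene')}
for n in im:
    c=cam(n);H=hsv[n]
    masks={'blue':(cv2.inRange(H,(100,150,60),(130,255,255)),.02),'dark':(cv2.inRange(H,(0,0,0),(179,90,95)),.014),'brown':(cv2.inRange(H,(3,110,50),(20,255,255)),.008)}
    for m,(M,z) in masks.items():
        cs,_=cv2.findContours(M,cv2.RETR_EXTERNAL,cv2.CHAIN_APPROX_NONE)
        for q in cs:
            if 120<cv2.contourArea(q)<9000:
                p=plane(c,q.reshape(-1,2),z); print(n,m,q.reshape(-1,2).mean(0).round(),rect(p))
E
for n in top scene; do python3 - $n <<'E'
import cv2,sys
n=sys.argv[1];i=cv2.imread(f'pics/a_{n}.png')
i=i[90:390,110:560] if n=='top' else i[130:400,110:500]
i=cv2.resize(i,None,fx=1.75,fy=1.75,interpolation=cv2.INTER_CUBIC);cv2.imwrite(f'pics/z_{n}.png',i)
E
done
```

```text
MotionError camera camera_model finger_overhang get_obs hand_in 0.025
top blue [174. 352.] [332.  297.9  44.9  43.7 -44.5]
top blue [324. 281.] [462.7  10.8  56.6  56.5  89.3]
top dark [486. 336.] [ 356.3 -305.6  156.9   23.4  -78.4]
top dark [251. 306.] [417.2 154.3  46.7  42.3  89.3]
top dark [407. 301.] [ 424.4 -150.4   66.    32.2  -57.8]
top dark [490. 234.] [ 556.3 -320.5  175.   115.2   86.5]
top dark [321. 195.] [639.5  16.  199.8  85.1 -79.6]
top dark [419. 142.] [ 750.6 -192.6   95.3   76.7   87.2]
top dark [240. 150.] [741.3 182.  127.2  72.2  -4.4]
top dark [320.  72.] [ 910.8   18.  1357.9    8.4   90. ]
top brown [167. 236.] [559.7 326.  168.7  68.5 -89.7]
top brown [64. 55.] [961.7 571.6  64.8  51.4   4.7]
top brown [69. 20.] [ 1.0456e+03  5.7100e+02  9.7500e+01  5.2200e+01 -3.0000e-01]
top brown [48. 32.] [1.0115e+03 6.1180e+02 1.6640e+02 2.1600e+01 7.0000e-01]
scene blue [310. 231.] [463.3  11.5  55.5  55.  -30.3]
scene blue [384. 152.] [337.9 295.2  40.9  37.7 -34.3]
scene dark [292. 394.] [ 763.4 -194.9  107.5   72.9  -41.7]
scene dark [182. 340.] [ 562.2 -323.9  173.6  126.8   86.4]
scene dark [511. 370.] [957.7 180.7 782.3  73.7  89.9]
scene dark [452. 292.] [732.3 188.7 151.1  94.   -5.7]
scene dark [353. 295.] [644.3  14.2 209.   89.8 -79.6]
scene dark [156. 262.] [ 363.5 -309.8  156.    29.   -78.6]
scene dark [235. 254.] [ 431.  -154.1   72.9   37.6  -54.8]
scene dark [353. 197.] [422.3 151.1  53.7  41.7 -33.1]
scene brown [354. 474.] [ 930.7 -169.4   51.    22.5   59.4]
scene brown [460. 450.] [9.949e+02 6.400e+00 1.384e+02 4.180e+01 4.000e-01]
scene brown [450. 208.] [563.3 323.6 168.4  68.3 -89.3]
```

View pics/z_top.png

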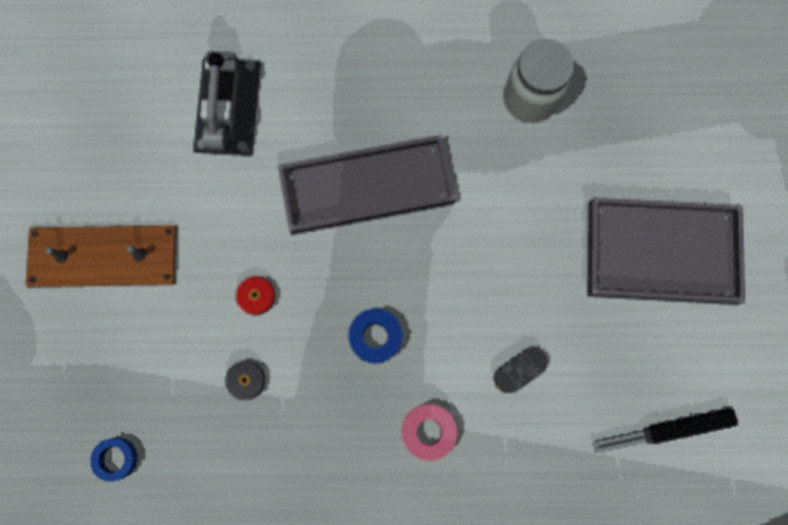

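Run:
```python
from h import *
d=np.load('pics/a_wrist_d.npy');m=w.camera_model('wrist');K=np.array(m['camera_matrix']);M=np.array(m['mount'])
v,u=np.mgrid[300:480:1,0:640:1];v=v.ravel();u=u.ravel();z=d[v,u];g=(z>0)&(z<.2);v,u,z=v[g],u[g],z[g]
n=cv2.undistortPoints(np.c_[u,v].astype(float).reshape(-1,1,2),K,np.array([m['k1'],0,0,0.])).reshape(-1,2)
P=np.c_[n*z[:,None],z]@M[:3,:3].T+M[:3,3]
print(len(P),P.min(0),P.max(0))
q=P[P[:,2]>P[:,2].max()-.004];print(q.shape,q.min(0),q.max(0))
for a in np.arange(-.05,.03,.005):
    s=P[(abs(P[:,2]-a)<.0025)];l=s[s[:,1]>0]
    if len(l):print(a.round(3),l.min(0).round(4),l.max(0).round(4))
# refine scene objects
for n_ in('top','scene'):
    c=cam(n_);H=cv2.cvtColor(cv2.imread(f'pics/a_{n_}.png'),cv2.COLOR_BGR2HSV)
    for lo,hi,z,nm in [((100,150,60),(130,255,255),.024,'L'),((100,150,60),(130,255,255),.018,'S'),((0,0,0),(179,90,95),.022,'tray'),((0,0,0),(179,90,95),.007,'flat'),((160,60,100),(175,200,255),.02,'pink')]:
        cs,_=cv2.findContours(cv2.inRange(H,lo,hi),cv2.RETR_EXTERNAL,cv2.CHAIN_APPROX_NONE)
        for q in cs:
            if 120<cv2.contourArea(q)<6500: print(n_,nm,q.reshape(-1,2).mean(0).round(),rect(plane(c,q.reshape(-1,2),z)))
# pin heights
import re
```

```text
47150 [-0.01226158 -0.07650244 -0.06347018] [0.01898239 0.07282134 0.01310725]
(257, 3) [-0.01004826 -0.05139987  0.00912624] [0.01055483 0.04303303 0.01310725]
-0.05 [ 0.0037  0.0001 -0.0525] [ 0.0184  0.0689 -0.0475]
-0.045 [-0.0057  0.0024 -0.0475] [ 0.0181  0.0721 -0.0425]
-0.04 [-0.0112  0.0347 -0.0425] [ 0.0147  0.0728 -0.0375]
-0.035 [-0.012   0.0372 -0.0375] [ 0.0147  0.0722 -0.0325]
-0.03 [ 0.0058  0.0411 -0.0325] [ 0.0147  0.0647 -0.0275]
-0.025 [-0.0021  0.0402 -0.0275] [ 0.0125  0.0507 -0.0225]
-0.02 [-0.0098  0.0401 -0.0225] [ 0.0123  0.0549 -0.0175]
-0.015 [-0.0113  0.0403 -0.0175] [ 0.0119  0.0549 -0.0125]
-0.01 [-0.0113  0.0404 -0.0125] [ 0.0121  0.0548 -0.0075]
-0.005 [-0.011   0.0405 -0.0075] [ 0.0121  0.0546 -0.0025]
-0.0 [-0.0107  0.0404 -0.0025] [0.0122 0.0544 0.0025]
0.005 [-0.011   0.0402  0.0025] [0.0119 0.054  0.0075]
0.01 [-0.0106  0.0405  0.0075] [0.0115 0.0476 0.0124]
0.015 [-0.0067  0.0411  0.0125] [0.0063 0.0414 0.0131]
top L [174. 352.] [332.3 296.6  44.7  43.5 -44.5]
top L [324. 281.] [462.4  10.7  56.4  56.3  89.3]
top S [174. 352.] [331.9 298.6  45. 
[... 1497 characters left out ...]
8.9 -79.6]
scene tray [156. 262.] [ 369.9 -309.6  154.5   28.7  -78.6]
scene tray [235. 254.] [ 436.8 -155.4   72.2   37.2  -54.8]
scene tray [353. 197.] [428.1 146.9  53.2  41.3 -33.1]
scene flat [292. 394.] [ 761.1 -194.1  108.4   73.5  -41.7]
scene flat [182. 340.] [ 558.2 -324.1  175.1  127.8   86.4]
scene flat [511. 370.] [957.  184.6 788.7  74.3  89.9]
scene flat [452. 292.] [729.8 192.7 152.3  94.7  -5.7]
scene flat [353. 295.] [641.   16.7 210.7  90.5 -79.6]
scene flat [156. 262.] [ 357.8 -309.9  157.3   29.3  -78.6]
scene flat [235. 254.] [ 426.  -153.    73.5   37.9  -54.8]
scene flat [353. 197.] [417.1 154.7  54.1  42.1 -33.1]
scene pink [266. 210.] [356.2 -45.   60.8  58.4 -23.9]
```

```bash
cat > go.py <<'E'
import sys
from h import *
o=w.get_obs();R=Rn.from_quat(o['ee_rot']).as_matrix();p=o['position']*1000
psi=np.degrees(np.arctan2(R[1,0],R[0,0]))
print('t',round(o['clock'],2),'pos',p.round(1),'psi',psi.round(2),'tilt',R[:,2].round(4),'F',o['ft_force'].round(1),'grip',round(o['grip_width'],3),'j',o['joint_pos'].round(2))
if len(sys.argv)>4:
    x,y,z,a=map(float,sys.argv[1:5])
    print('turn wz',np.radians(psi-a).round(3))
    b=np.radians(a);dx,dy,dz=np.array([x,y,z])-p
    s=np.array([np.cos(b)*dx+np.sin(b)*dy,np.sin(b)*dx-np.cos(b)*dy,-dz])
    print('shift after turn',s.round(1),'rows>=',np.ceil(np.linalg.norm(s)/50))
E
python3 -m creep '[[0,0,-0.14,0,0,0,0],[0,0,-0.14,0,0,0,0],[0,0,-0.14,0,0,0,0],[0,0,-0.14,0,0,0,0],[0,0,-0.14,0,0,0,0],[0,0,-0.14,0,0,0,0],[0,0,-0.14,0,0,0,0],[0,0,-0.14,0,0,0,0]]' 40; python3 go.py 463 11 180 90
```

```text
clock: 0.95
position: [0.1959, -0.5934, 0.256]
ee_rot: [0.75, 0.661, 0.0, -0.0]
ft_force: [0.3, 0.5, 0.1]
grip_width: 1.002
t 0.95 pos [ 195.9 -593.4  256. ] psi 82.77 tilt [-2.e-04  5.e-04 -1.e+00] F [0.3 0.5 0.1] grip 1.002 j [ 1.35  0.34 -0.22  1.45  0.07  1.36  1.  ]
turn wz -0.126
shift after turn [604.4 267.1  76. ] rows>= 14.0
```

```bash
python3 -m creep '[[0,0,-0.126,0,0,0,0],[0,0,0,43,19,0,0],[0,0,0,43,19,0,0],[0,0,0,43,19,0,0],[0,0,0,43,19,0,0],[0,0,0,43,19,0,0],[0,0,0,43,19,0,0],[0,0,0,43,19,0,0]]' && python3 -m creep '[[0,0,0,43,19,5,0],[0,0,0,43,19,10,0],[0,0,0,43,19,10,0],[0,0,0,43,19,10,0],[0,0,0,43,19,10,0],[0,0,0,43,19,10,0],[0,0,0,20,19,5,0],[0,0,0,0,0,0,0]]'; python3 go.py 463 11 180 90;  python3 - <<'E'
from h import *
o=w.get_obs();p,d=w.camera('wrist');cv2.imwrite('pics/b1.png',p)
E
```

```text
clock: 1.75
position: [0.331, -0.2914, 0.2562]
ee_rot: [0.709, 0.705, -0.0, 0.0]
ft_force: [1.4, 1.0, 0.7]
grip_width: 1.001
clock: 2.55
position: [0.4664, -0.0125, 0.1957]
ee_rot: [0.707, 0.707, 0.001, -0.001]
ft_force: [0.5, -0.1, -0.7]
grip_width: 1.001
t 2.55 pos [466.4 -12.5 195.7] psi 89.96 tilt [-1.0e-04  2.2e-03 -1.0e+00] F [ 0.5 -0.1 -0.7] grip 1.001 j [ 0.77  0.1  -0.87  1.91  0.08  1.17 -0.12]
turn wz -0.001
shift after turn [23.5 -3.4 15.7] rows>= 1.0
```

View pics/b1.png

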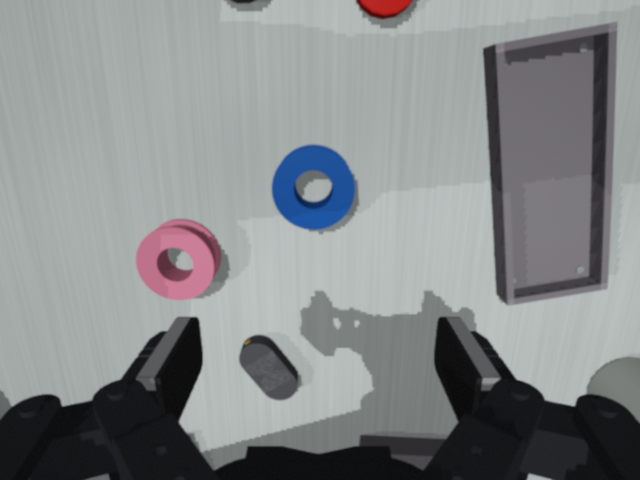

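```bash
cat > wl.py <<'E'
import sys
from h import *
# wl.py picname kind z : wrist look, ellipse/rect on plane z
o=w.get_obs();p,d=w.camera('wrist');cv2.imwrite(f'pics/{sys.argv[1]}.png',p)
H=cv2.cvtColor(p,cv2.COLOR_BGR2HSV);c=cam('wrist',o)
B={'blue':((100,150,40),(130,255,255)),'dark':((0,0,0),(179,90,int(sys.argv[4]) if len(sys.argv)>4 else 95)),'brown':((3,110,40),(20,255,255))}[sys.argv[2]]
cs,_=cv2.findContours(cv2.inRange(H,*B),cv2.RETR_EXTERNAL,cv2.CHAIN_APPROX_NONE)
for q in cs:
    if cv2.contourArea(q)>400:
        P=plane(c,q.reshape(-1,2),float(sys.argv[3]))
        e=cv2.fitEllipse((P[:,:2]*1000).astype(np.float32))
        print(q.reshape(-1,2).mean(0).round(),'rect',rect(P),'ell',np.round(e[0]+e[1],1))
E
python3 wl.py b2 blue .024
```

```text
[315. 184.] rect [462.9  13.1  58.5  58.1 -46.2] ell [462.7  13.4  57.6  59.3]
```

```bash
python3 -m creep '[[0,0,0,24.5,-3.4,22,0],[0,0,0,0,0,40,0],[0,0,0,0,0,40,0],[0,0,0,0,0,30,0],[0,0,0,0,0,0,0]]'; python3 go.py 463 12.2 24 90
```

```text
clock: 3.15
position: [0.4592, 0.007, 0.0613]
ee_rot: [0.71, 0.704, -0.002, -0.002]
ft_force: [-0.1, 0.3, 0.6]
grip_width: 1.0
t 3.15 pos [459.2   7.   61.3] psi 89.56 tilt [-6.4e-03  2.0e-04 -1.0e+00] F [-0.1  0.3  0.6] grip 1.0 j [ 0.66  0.3  -0.84  2.05  0.28  0.91 -0.35]
turn wz -0.008
shift after turn [ 5.2  3.8 37.3] rows>= 1.0
```

```bash
python3 -m creep '[[0,0,0,3,2,10,0],[0,0,0,2,2,10,0],[0,0,0,0,0,0,0]]'; python3 go.py 463 12.2 24 90
```

```text
clock: 3.45
position: [0.4665, 0.0134, 0.0443]
ee_rot: [0.709, 0.705, 0.0, 0.0]
ft_force: [-0.3, 0.7, 0.3]
grip_width: 1.003
t 3.45 pos [466.5  13.4  44.3] psi 89.65 tilt [ 4.e-04 -2.e-04 -1.e+00] F [-0.3  0.7  0.3] grip 1.003 j [ 0.62  0.35 -0.82  2.04  0.33  0.88 -0.39]
turn wz -0.006
shift after turn [-1.2 -3.5 20.3] rows>= 1.0
```

```bash
python3 -m creep '[[0,0,0,-1.2,-3.5,10,0],[0,0,0,0,0,10,0],[0,0,0,0,0,0,0],[0,0,0,0,0,0,0]]'; python3 go.py 463 12.2 24 90; python3 wl.py b3 blue .024
```

```text
clock: 3.85
position: [0.4625, 0.0122, 0.0241]
ee_rot: [0.709, 0.705, -0.0, -0.0]
ft_force: [-0.0, -1.1, -0.1]
grip_width: 1.002
t 3.85 pos [462.5  12.2  24.1] psi 89.66 tilt [-5.e-04  1.e-04 -1.e+00] F [-0.  -1.1 -0.1] grip 1.002 j [ 0.6   0.38 -0.8   2.06  0.36  0.84 -0.42]
turn wz -0.006
shift after turn [-0.   0.5  0.1] rows>= 1.0
[319. 343.] rect [461.2  16.8  66.2  59.  -67.6] ell [462.6  16.8  57.9  67.3]
```

View pics/b3.png

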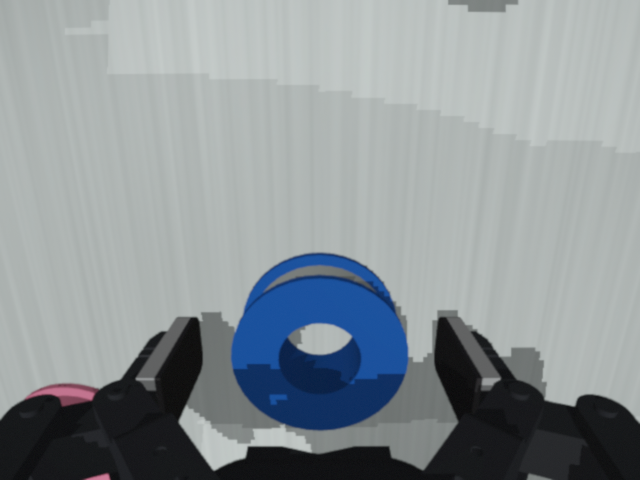

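```bash
python3 -m creep '[[0,0,0,0,0,3,60],[0,0,0,0,0,0,120],[0,0,0,0,0,0,120],[0,0,0,0,0,0,120],[0,0,0,0,0,0,120],[0,0,0,0,0,0,120]]' 40; python3 go.py 463 12.2 24 90
```

```text
clock: 4.5
position: [0.4628, 0.0122, 0.0216]
ee_rot: [0.709, 0.705, -0.0, 0.0]
ft_force: [-2.2, -0.1, 5.5]
grip_width: 0.694
t 4.5 pos [462.8  12.2  21.6] psi 89.66 tilt [ 2.e-04 -4.e-04 -1.e+00] F [-2.2 -0.1  5.5] grip 0.694 j [ 0.6   0.38 -0.8   2.07  0.37  0.84 -0.42]
turn wz -0.006
shift after turn [ 0.   0.2 -2.4] rows>= 1.0
```

```bash
python3 -m creep '[[0,0,0,0,0,-20,120],[0,0,0,0,0,-40,120],[0,0,0,0,0,-45,120],[0,0,0,0,0,-45,120],[0,0,0,0,0,0,120],[0,0,0,0,0,0,120]]' ; python3 go.py 561 220 170 90;python3 - <<'E'
import cv2
i=cv2.imread('pics/a_top.png')[210:265,115:220];cv2.imwrite('pics/c1.png',cv2.resize(i,None,fx=7,fy=7,interpolation=cv2.INTER_CUBIC))
i=cv2.imread('pics/a_scene.png')[180:240,405:495];cv2.imwrite('pics/c2.png',cv2.resize(i,None,fx=8,fy=8,interpolation=cv2.INTER_CUBIC))
E
```

```text
clock: 5.1
position: [0.463, 0.0118, 0.1719]
ee_rot: [0.709, 0.705, 0.0, 0.001]
ft_force: [-0.1, 1.0, -1.7]
grip_width: 0.69
t 5.1 pos [463.   11.8 171.9] psi 89.62 tilt [ 0.0019 -0.0013 -1.    ] F [-0.1  1.  -1.7] grip 0.69 j [ 0.75  0.12 -0.91  1.94  0.11  1.12 -0.21]
turn wz -0.007
shift after turn [208.2  98.    1.9] rows>= 5.0
```

View pics/c1.png

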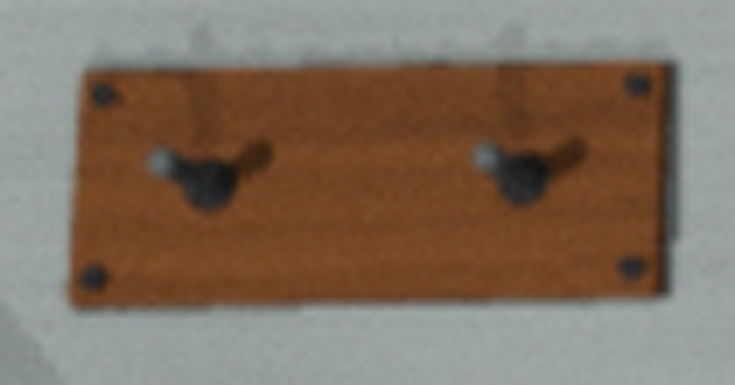

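View pics/c2.png

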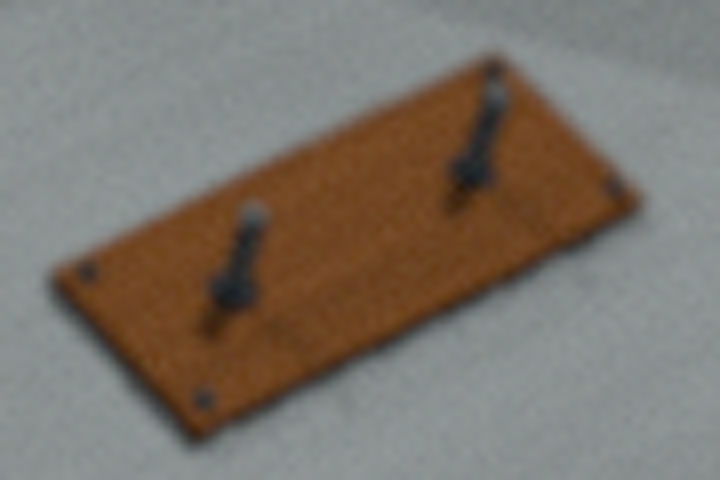

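Run:
```python
from h import *
print(plane(cam('top'),[[184.1,231.9],[137.6,232.6],[189.2,235.2],[144.3,236]],.043)[:2]*1000,plane(cam('top'),[[189.2,235.2],[144.3,236]],.009)*1000)
print(plane(cam('scene'),[[436.7,206.4],[466.6,191.6]],.043)*1000,plane(cam('scene'),[[405+232/8,180+292/8],[405+470/8,180+170/8]],.009)*1000)
```

```text
[[559.87015658 281.73830786  43.        ]
 [559.56786164 371.61358035  43.        ]] [[559.98107284 282.11479298   9.        ]
 [559.42928187 372.23109683   9.        ]]
[[562.52876617 280.9698493   43.        ]
 [562.11800953 368.91255531  43.        ]] [[563.42631851 280.32310577   9.        ]
 [562.31315889 370.18937932   9.        ]]
```

```bash
python3 -m creep '[[0,0,0,40,19,0,120],[0,0,0,45,20,0,120],[0,0,0,45,20,0,120],[0,0,0,45,20,0,120],[0,0,0,33,19,0,120],[0,0,0,0,0,0,120],[0,0,0,0,0,0,120]]'; python3 go.py 561 280 170 90; python3 wl.py c3 brown .008
```

```text
clock: 5.8
position: [0.5608, 0.2205, 0.169]
ee_rot: [0.708, 0.706, -0.001, -0.001]
ft_force: [0.3, 0.6, -1.2]
grip_width: 0.687
t 5.8 pos [560.8 220.5 169. ] psi 89.79 tilt [-3.6e-03 -2.0e-04 -1.0e+00] F [ 0.3  0.6 -1.2] grip 0.687 j [ 0.24  0.5  -0.91  1.59  0.41  1.25 -0.74]
turn wz -0.004
shift after turn [59.5  0.2 -1. ] rows>= 2.0
[318.  94.] rect [560.  304.4 119.9  68.5 -89.8] ell [560.  305.2  77.2 147.5]
```

View pics/c3.png

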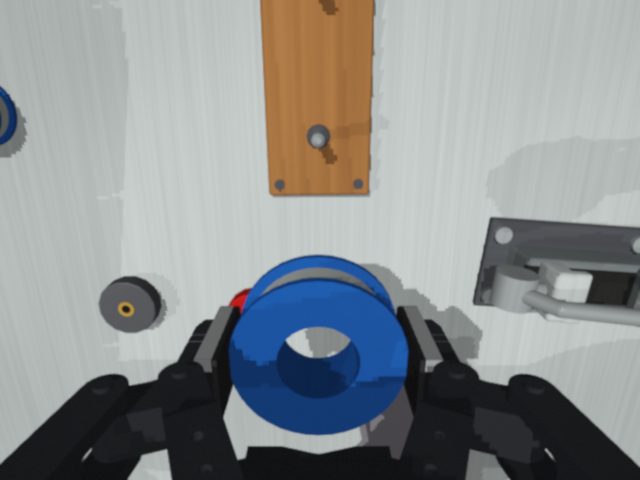

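```bash
python3 - <<'E'
from h import *
o=w.get_obs();print(plane(cam('wrist',o),[[318,139]],.043)*1000,plane(cam('wrist',o),[[318,132]],.009)*1000)
E
python3 -m creep '[[0,0,0,30,0,0,120],[0,0,0,30.5,0,10,120],[0,0,0,0,0,30,120],[0,0,0,0,0,30,120],[0,0,0,0,0,0,120],[0,0,0,0,0,0,120]]'; python3 go.py 560.8 281 30 90; python3 wl.py c4 brown .008
```

```text
[[560.68925281 282.7176317   43.        ]] [[560.61201631 284.61576441   9.        ]]
clock: 6.45
position: [0.5624, 0.2787, 0.1015]
ee_rot: [0.71, 0.704, -0.001, 0.0]
ft_force: [0.1, 0.3, -0.5]
grip_width: 0.688
t 6.45 pos [562.4 278.7 101.5] psi 89.57 tilt [-7.e-04 -9.e-04 -1.e+00] F [ 0.1  0.3 -0.5] grip 0.688 j [ 0.1   0.62 -0.86  1.59  0.5   1.17 -0.88]
turn wz -0.007
shift after turn [ 2.3 -1.6 71.5] rows>= 2.0
[312. 129.] rect [559.9 337.9 140.   68.5 -89.7] ell [559.6 342.3  78.2 164.6]
```

View pics/c4.png

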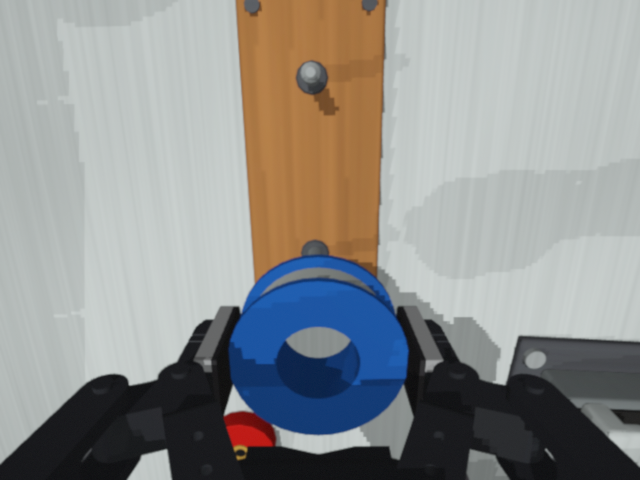

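```bash
python3 -m creep '[[0,0,0,3.3,-1.6,0,120],[0,0,0,0,0,20,120],[0,0,0,0,0,20,120],[0,0,0,0,0,20,120],[0,0,0,0,0,8,120],[0,0,0,0,0,0,120],[0,0,0,0,0,0,120]]'; python3 go.py 560.8 282 30 90;  python3 wl.py c5 brown .008
```

```text
clock: 7.2
position: [0.5612, 0.2839, 0.0346]
ee_rot: [0.709, 0.705, 0.001, 0.0]
ft_force: [-0.0, 0.5, -0.5]
grip_width: 0.692
t 7.2 pos [561.2 283.9  34.6] psi 89.66 tilt [ 1.4e-03  8.0e-04 -1.0e+00] F [-0.   0.5 -0.5] grip 0.692 j [ 0.06  0.7  -0.81  1.63  0.57  1.06 -0.92]
turn wz -0.006
shift after turn [-1.9 -0.4  4.6] rows>= 1.0
[313. 145.] rect [559.6 343.5 109.8  68.3 -89.7] ell [559.6 347.4  78.5 127. ]
```

View pics/c5.png

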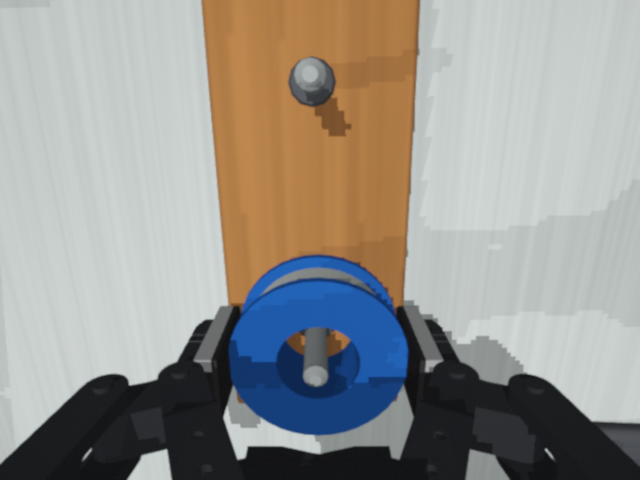

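```bash
python3 - <<'E'
from h import *
o=w.get_obs();print(plane(cam('wrist',o),[[311,71]],.044)*1000)
E
python3 -m creep '[[0,0,0,-1,0,4.5,120],[0,0,0,0,0,0,120],[0,0,0,0,0,0,120],[0,0,0,0,0,0,60],[0,0,0,0,0,0,0],[0,0,0,0,0,0,0],[0,0,0,0,0,0,0],[0,0,0,0,0,0,0]]'; python3 go.py 332 297 180 60
```

```text
[[559.78920473 374.26732752  44.        ]]
clock: 8.05
position: [0.5606, 0.2823, 0.0287]
ee_rot: [0.709, 0.705, -0.0, 0.0]
ft_force: [-0.8, 0.1, -0.4]
grip_width: 1.001
t 8.05 pos [560.6 282.3  28.7] psi 89.66 tilt [-1.e-04 -2.e-04 -1.e+00] F [-0.8  0.1 -0.4] grip 1.001 j [ 0.06  0.71 -0.81  1.63  0.57  1.06 -0.92]
turn wz 0.518
shift after turn [-101.6 -205.3 -151.3] rows>= 6.0
```

```bash
python3 -m creep '[[0,0,0,0,0,-20,0],[0,0,0,0,0,-40,0],[0,0,0,0,0,-45,0],[0,0,0,0,-45,-20,0],[0,0,0,0,-45,0,0],[0,0,0,0,-45,0,0],[0,0,0,0,-45,0,0],[0,0,0,10,-40,0,0]]'; python3 -m creep '[[0,0,0,0,0,0,0],[0,0,0,0,0,0,0]]';python3 go.py 334 297 25 90; python3 wl.py d1 blue .018
```

```text
clock: 8.85
position: [0.3388, 0.2931, 0.1542]
ee_rot: [0.709, 0.705, -0.0, 0.001]
ft_force: [-0.6, 1.4, 1.8]
grip_width: 0.999
clock: 9.05
position: [0.3407, 0.294, 0.1549]
ee_rot: [0.709, 0.706, 0.001, 0.001]
ft_force: [0.6, -0.7, -0.2]
grip_width: 0.999
t 9.05 pos [340.7 294.  154.9] psi 89.74 tilt [ 0.0029 -0.0011 -1.    ] F [ 0.6 -0.7 -0.2] grip 0.999 j [ 0.26  0.16 -1.12  1.99  0.16  1.09 -0.94]
turn wz -0.004
shift after turn [  3.   -6.7 129.9] rows>= 3.0
[619. 249.] rect [542.7 278.   68.6  31.3 -76.1] ell [545.3 281.9  32.3  64.6]
[304. 224.] rect [332.1 302.6  47.3  44.4  65.5] ell [331.6 302.6  43.9  47.5]
```

View pics/d1.png

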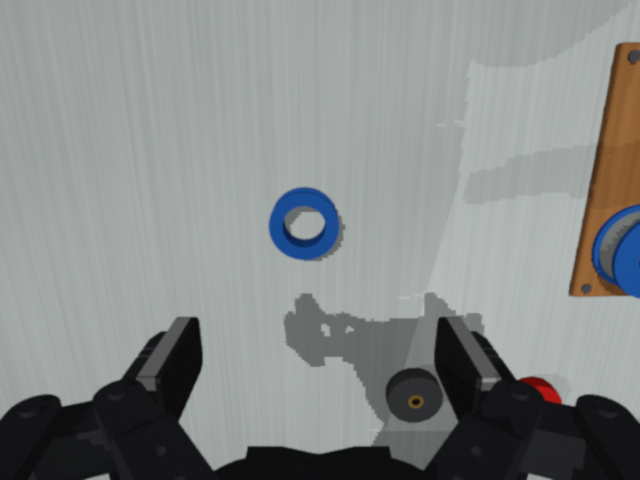

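```bash
python3 -m creep '[[0,0,0,6,-8.5,20,0],[0,0,0,0,0,40,0],[0,0,0,0,0,40,0],[0,0,0,0,0,20,0],[0,0,0,0,0,0,0],[0,0,0,0,0,0,0]]';python3 go.py 332 300 22 90; python3 wl.py d2 blue .018
```

```text
clock: 9.7
position: [0.3328, 0.3002, 0.0343]
ee_rot: [0.709, 0.705, -0.0, -0.0]
ft_force: [-0.6, -0.0, 0.9]
grip_width: 1.003
t 9.7 pos [332.8 300.2  34.3] psi 89.63 tilt [-7.e-04  6.e-04 -1.e+00] F [-0.6 -0.   0.9] grip 1.003 j [ 0.07  0.39 -1.    2.09  0.43  0.88 -1.18]
turn wz -0.006
shift after turn [-0.2 -0.8 12.3] rows>= 1.0
[315. 324.] rect [331.3 304.5  51.3  45.   89.6] ell [331.2 304.2  44.5  51.7]
```

View pics/d2.png

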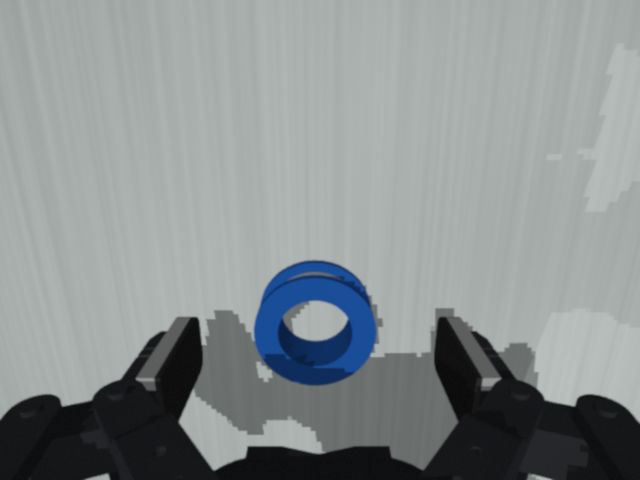

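```bash
python3 - <<'E'
from h import *
o=w.get_obs();print(plane(cam('wrist',o),[[316,277],[316,384],[255,330],[377,330]],.018)*1000)
E
python3 -m creep '[[0,0,0,1.5,-1.3,10,0],[0,0,0,0,0,2,60],[0,0,0,0,0,0,0],[0,0,0,0,0,0,60],[0,0,0,0,0,0,120],[0,0,0,0,0,0,150],[0,0,0,0,0,0,150],[0,0,0,0,0,0,150]]';python3 -m creep '[[0,0,0,0,0,0,150],[0,0,0,0,0,0,150]]';python3 go.py 332 300 22 90; python3 wl.py d3 blue .018
```

```text
[[332.3152143  324.34220723  18.        ]
 [331.92820524 278.58612909  18.        ]
 [309.28731809 302.94553919  18.        ]
 [354.98460606 302.60517775  18.        ]]
clock: 10.55
position: [0.3319, 0.3019, 0.023]
ee_rot: [0.709, 0.705, 0.001, 0.001]
ft_force: [-2.1, -3.0, 16.9]
grip_width: 0.521
clock: 10.75
position: [0.3319, 0.3019, 0.023]
ee_rot: [0.709, 0.705, 0.001, 0.001]
ft_force: [-1.6, -3.1, 16.7]
grip_width: 0.522
t 10.75 pos [331.9 301.9  23. ] psi 89.65 tilt [ 2.e-03  4.e-04 -1.e+00] F [-1.6 -3.1 16.7] grip 0.522 j [ 0.05  0.41 -0.98  2.1   0.46  0.86 -1.21]
turn wz -0.006
shift after turn [-1.9  0.1  1. ] rows>= 1.0
[318. 343.] rect [331.6 305.2  52.2  45.2  89.6] ell [331.5 304.8  45.1  52.3]
```

View pics/d3.png

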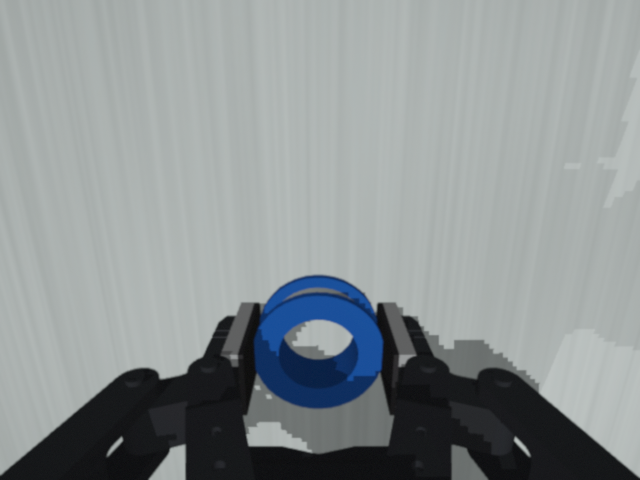

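```bash
python3 -m creep '[[0,0,0,0,0,-20,150],[0,0,0,0,0,-40,150],[0,0,0,0,0,-40,150],[0,0,0,10,45,0,150],[0,0,0,15,45,0,150],[0,0,0,15,45,0,150],[0,0,0,15,45,0,150],[0,0,0,14.6,45,0,150]]';python3 -m creep '[[0,0,0,0,0,0,150],[0,0,0,0,0,0,150]]';python3 go.py 560.5 371.5 31 90; python3 wl.py d4 blue .018
```

```text
clock: 11.6
position: [0.5583, 0.3696, 0.1213]
ee_rot: [0.709, 0.705, -0.0, 0.0]
ft_force: [0.9, -0.1, 0.3]
grip_width: 0.522
clock: 11.8
position: [0.5565, 0.3697, 0.1209]
ee_rot: [0.709, 0.705, -0.001, -0.001]
ft_force: [-0.6, -0.3, -0.7]
grip_width: 0.517
t 11.8 pos [556.5 369.7 120.9] psi 89.62 tilt [-1.7e-03  3.0e-04 -1.0e+00] F [-0.6 -0.3 -0.7] grip 0.517 j [-0.05  0.69 -0.88  1.45  0.55  1.26 -1.  ]
turn wz -0.007
shift after turn [ 1.8  4.  89.9] rows>= 2.0
[320. 353.] rect [555.7 299.6 114.8  81.   89.6] ell [556.8 300.7  79.3 116.5]
```

View pics/d4.png

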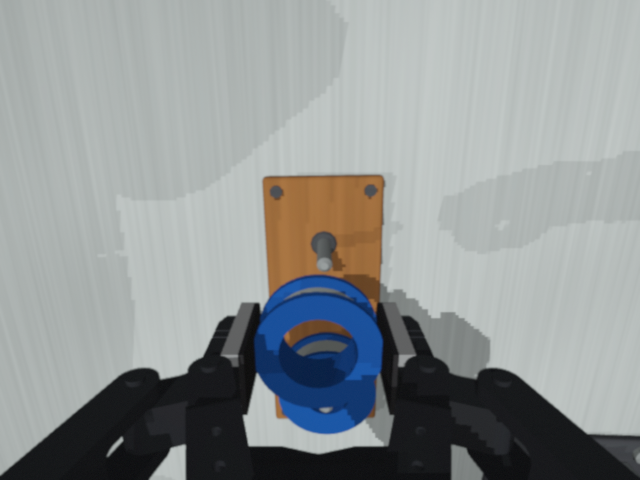

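```bash
python3 - <<'E'
from h import *
o=w.get_obs();print(plane(cam('wrist',o),[[324,265]],.044)*1000)
E
python3 -m creep '[[0,0,0,2,4,10,150],[0,0,0,0,0,20,150],[0,0,0,0,0,20,150],[0,0,0,0,0,20,150],[0,0,0,0,0,14,150],[0,0,0,0,0,0,150],[0,0,0,0,0,0,150]]';python3 go.py 560.5 371.5 31 90; python3 wl.py d5 blue .018
```

```text
[[558.21003301 374.17369902  44.        ]]
clock: 12.55
position: [0.5603, 0.3717, 0.0379]
ee_rot: [0.709, 0.705, -0.0, -0.0]
ft_force: [0.7, -0.3, -0.2]
grip_width: 0.518
t 12.55 pos [560.3 371.7  37.9] psi 89.66 tilt [-2.e-04  2.e-04 -1.e+00] F [ 0.7 -0.3 -0.2] grip 0.518 j [-0.08  0.79 -0.83  1.49  0.61  1.14 -1.04]
turn wz -0.006
shift after turn [-0.2  0.2  6.9] rows>= 1.0
[321. 441.] rect [560.8 318.5  35.1   8.5   1. ] ell [560.8 318.1   8.5  33.1]
[318. 342.] rect [560.  365.5  58.6  50.4  89.7] ell [559.9 365.1  50.5  58.8]
```

View pics/d5.png

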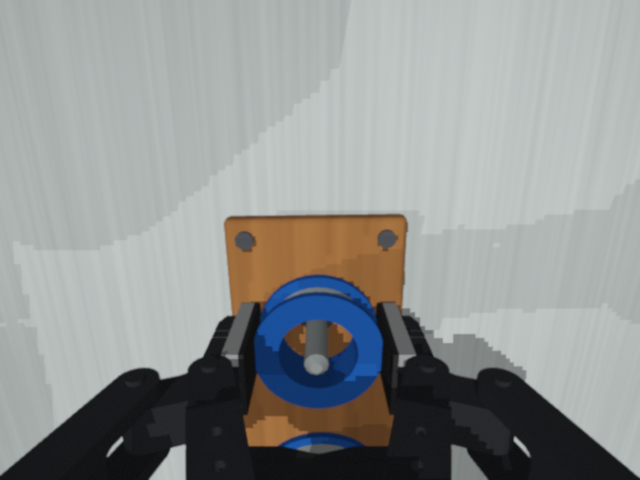

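Pin is through the bore (316,365). Lower and release.

```bash
python3 -m creep '[[0,0,0,0,0,6.3,150],[0,0,0,0,0,0,150],[0,0,0,0,0,0,150],[0,0,0,0,0,0,90],[0,0,0,0,0,0,0],[0,0,0,0,0,0,0],[0,0,0,0,0,0,0],[0,0,0,0,0,0,0]]'; python3 -m creep '[[0,0,0,0,0,-20,0],[0,0,0,0,0,-40,0],[0,0,0,0,0,-45,0],[0,0,0,-20,-20,-25,0],[0,0,0,-45,-20,0,0],[0,0,0,-45,-20,0,0],[0,0,0,0,0,0,0],[0,0,0,0,0,0,0]]'; python3 go.py 417.5 154 150 90; python3 wl.py d6 dark .01
```

```text
clock: 13.4
position: [0.5604, 0.3715, 0.0315]
ee_rot: [0.709, 0.705, 0.0, 0.0]
ft_force: [0.2, 0.5, 0.0]
grip_width: 1.003
clock: 14.2
position: [0.5002, 0.2605, 0.1629]
ee_rot: [0.71, 0.704, 0.0, 0.001]
ft_force: [0.4, 0.3, 1.2]
grip_width: 0.998
t 14.2 pos [500.2 260.5 162.9] psi 89.53 tilt [ 0.0021 -0.001  -1.    ] F [0.4 0.3 1.2] grip 0.998 j [ 0.24  0.45 -0.99  1.7   0.4   1.21 -0.86]
turn wz -0.008
shift after turn [-106.5  -82.7   12.9] rows>= 3.0
[317. 429.] rect [501.3 110.4 571.5 164.7  -0.7] ell [500.   96.1 160.8 574.6]
[596. 311.] rect [710.2 191.9  71.8  69.4  85.8] ell [704.9 196.4  70.7  74.7]
[413.  50.] rect [558.8 373.8  14.7  14.2 -69.3] ell [558.7 373.9  13.8  14.6]
```

View pics/d6.png

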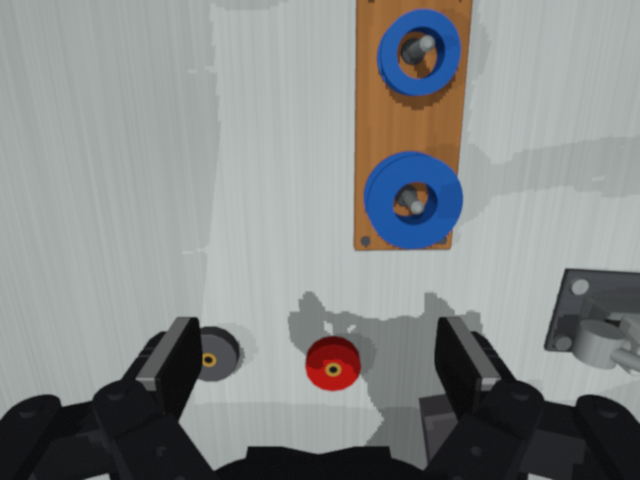

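```bash
python3 -m creep '[[0,0,0,-36,-28,0,70],[0,0,0,-36,-28,0,70],[0,0,0,-34.5,-26.7,20,70],[0,0,0,0,0,30,70],[0,0,0,0,0,0,70],[0,0,0,0,0,0,70]]'; python3 go.py 417.5 154 25.5 90; python3 wl.py e1 dark .014
```

```text
clock: 14.85
position: [0.4168, 0.1583, 0.1126]
ee_rot: [0.708, 0.706, 0.001, -0.001]
ft_force: [1.0, 0.8, 0.3]
grip_width: 0.724
t 14.85 pos [416.8 158.3 112.6] psi 89.85 tilt [-2.0e-04  2.3e-03 -1.0e+00] F [1.  0.8 0.3] grip 0.724 j [ 0.56  0.22 -1.09  2.04  0.23  1.01 -0.65]
turn wz -0.003
shift after turn [-4.3  0.7 87.1] rows>= 2.0
[355. 416.] rect [ 4.173e+02  5.900e+01  4.553e+02  1.376e+02 -2.000e-01] ell [438.7  49.9 134.5 472.6]
[317. 253.] rect [415.8 161.3  43.8  42.   89.8] ell [415.7 161.2  42.   44.2]
[576.  37.] rect [543.1 271.   36.4  11.5 -60.2] ell [546.2 273.   17.4  31.6]
```

View pics/e1.png

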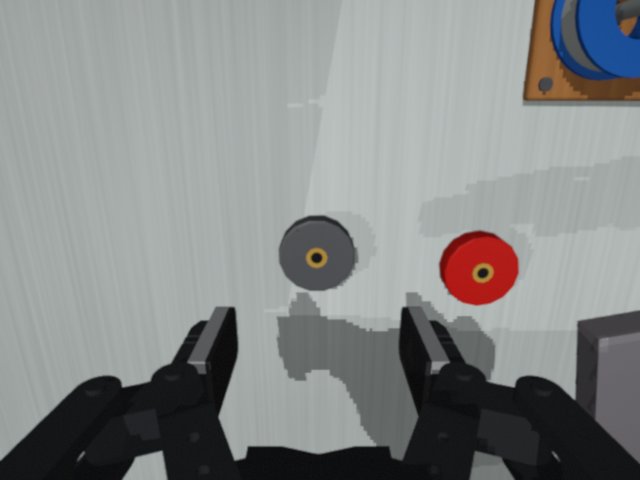

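```bash
python3 -m creep '[[0,0,0,0,-1,20,70],[0,0,0,0,0,30,70],[0,0,0,0,0,15,70],[0,0,0,0,0,0,70],[0,0,0,0,0,0,70]]'; python3 go.py 415.7 158 25.5 90; python3 wl.py e2 dark .014
```

```text
clock: 15.4
position: [0.416, 0.1578, 0.0476]
ee_rot: [0.708, 0.706, 0.001, -0.0]
ft_force: [-0.6, 0.4, -0.4]
grip_width: 0.726
t 15.4 pos [416.  157.8  47.6] psi 89.79 tilt [ 4.0e-04  1.7e-03 -1.0e+00] F [-0.6  0.4 -0.4] grip 0.726 j [ 0.46  0.35 -1.01  2.09  0.38  0.89 -0.77]
turn wz -0.004
shift after turn [ 0.2 -0.3 22.1] rows>= 1.0
[318. 427.] rect [ 4.164e+02  1.131e+02  3.185e+02  9.670e+01 -3.000e-01] ell [416.3 103.6  91.8 319.2]
[317. 304.] rect [415.7 161.4  45.8  42.7  67.7] ell [415.3 161.4  42.4  46.2]
```

View pics/e2.png

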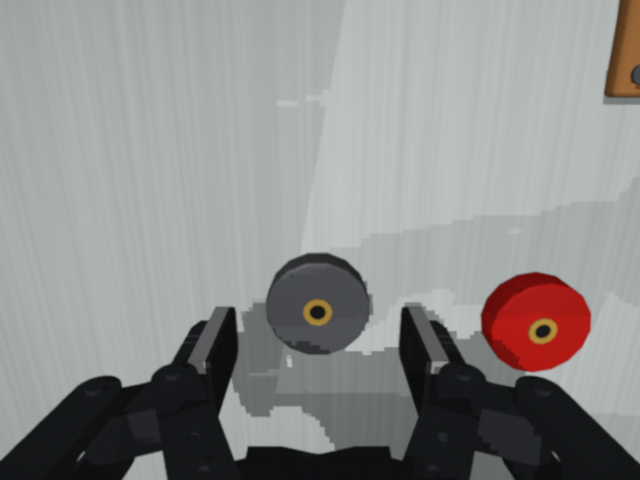

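```bash
python3 -m creep '[[0,0,0,1,-0.3,14,70],[0,0,0,0,0,8,70],[0,0,0,0,0,0,70],[0,0,0,0,0,0,160],[0,0,0,0,0,0,160],[0,0,0,0,0,0,160],[0,0,0,0,0,0,160],[0,0,0,0,0,0,160]]' 50; python3 go.py 415.7 158 25.5 90; python3 wl.py e3 dark .014 >/dev/null
```

```text
clock: 16.25
position: [0.4156, 0.1571, 0.0255]
ee_rot: [0.709, 0.705, 0.0, 0.0]
ft_force: [-2.5, -1.5, 8.2]
grip_width: 0.488
t 16.25 pos [415.6 157.1  25.5] psi 89.66 tilt [ 1.1e-03 -2.0e-04 -1.0e+00] F [-2.5 -1.5  8.2] grip 0.488 j [ 0.42  0.39 -0.97  2.1   0.44  0.86 -0.81]
turn wz -0.006
shift after turn [ 0.9  0.1 -0. ] rows>= 1.0
```

View pics/e3.png

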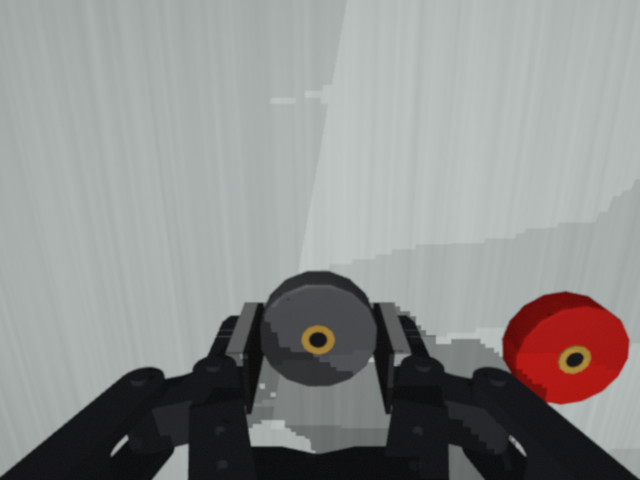

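```bash
python3 -m creep '[[0,0,0,0,0,-15,160],[0,0,0,0,0,-40,160],[0,0,0,0,0,-45,160],[0,0,0,-30,10,-10,160],[0,0,0,-46,15,0,160],[0,0,0,-46,15,0,160],[0,0,0,-46,15,0,160],[0,0,0,-46,15,0,160]]'; python3 -m creep '[[0,0,0,-46,15,0,160],[0,0,0,-46,15,0,160],[0,0,0,-46,15,0,160],[0,0,0,-40,15,0,160],[0,0,0.055,0,0,0,160],[0,0,0,0,0,0,160],[0,0,0,0,0,0,160]]';  python3 go.py 558 -279 31 86.5; python3 wl.py e4 dark .022
```

```text
clock: 17.1
position: [0.4841, -0.0597, 0.1352]
ee_rot: [0.709, 0.705, -0.0, 0.001]
ft_force: [0.8, 0.5, -1.5]
grip_width: 0.49
clock: 17.8
position: [0.5428, -0.2347, 0.1348]
ee_rot: [0.727, 0.686, 0.0, -0.0]
ft_force: [-0.2, -0.5, -2.7]
grip_width: 0.492
t 17.8 pos [ 542.8 -234.7  134.8] psi 86.66 tilt [ 1.e-04  5.e-04 -1.e+00] F [-0.2 -0.5 -2.7] grip 0.492 j [ 0.97  0.48 -0.81  1.66  0.37  1.16  0.01]
turn wz 0.003
shift after turn [-43.3  17.9 103.8] rows>= 3.0
[263. 381.] rect [ 538.3 -326.4  485.9  186.8   -3.4] ell [ 514.9 -341.4  186.9  476.6]
[350. 242.] rect [ 562.1 -231.   108.3    6.1   -3.9] ell [ 563.2 -231.     5.8  208.6]
[127. 122.] rect [ 441.9 -148.4   55.    24.7  -80.1] ell [ 424.6 -144.8   36.    71.7]
```

View pics/e4.png

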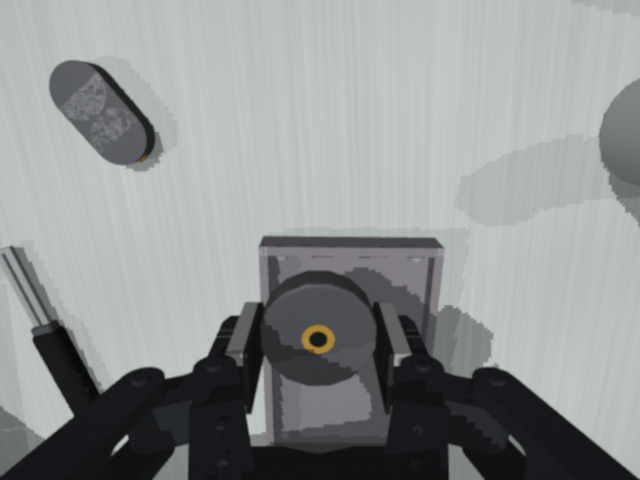

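```bash
python3 -m creep '[[0,0,0,-22,9,0,160],[0,0,0,-22,9,10,160],[0,0,0,0,0,30,160],[0,0,0,0,0,25,160],[0,0,0,0,0,10,160],[0,0,0,0,0,0,160],[0,0,0,0,0,0,160]]';  python3 go.py 558.5 -278 31 86.5; python3 wl.py e5 dark .022
```

```text
clock: 18.55
position: [0.5588, -0.2805, 0.0609]
ee_rot: [0.728, 0.686, 0.0, 0.001]
ft_force: [0.2, -0.7, -1.4]
grip_width: 0.491
t 18.55 pos [ 558.8 -280.5   60.9] psi 86.57 tilt [ 1.4e-03 -5.0e-04 -1.0e+00] F [ 0.2 -0.7 -1.4] grip 0.491 j [ 0.95  0.62 -0.73  1.63  0.46  1.07  0.02]
turn wz 0.001
shift after turn [ 2.5 -0.4 29.9] rows>= 1.0
[311. 380.] rect [ 557.9 -309.8  330.1  140.4   -3.6] ell [ 555.9 -325.9  136.2  324.4]
[320. 197.] rect [ 562.3 -232.3  107.     3.6   -3.9] ell [ 564.9 -232.4    3.4  183.6]
[10. 42.] rect [ 457.  -169.6   25.5    9.3   73.8] ell [ 456.5 -168.9    9.8   25.1]
```

View pics/e5.png

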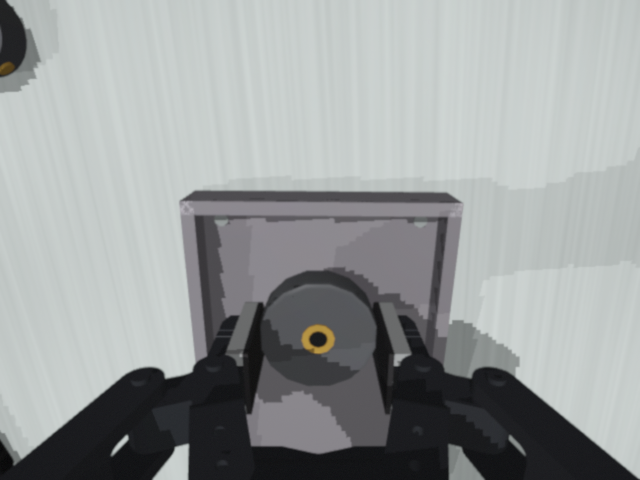

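```bash
python3 -m creep '[[0,0,0,2,0,12,160],[0,0,0,0,0,12,160],[0,0,0,0,0,7,160],[0,0,0,0,0,0,160],[0,0,0,0,0,0,95],[0,0,0,0,0,0,95],[0,0,0,0,0,0,95],[0,0,0,0,0,0,95]]';  python3 go.py 424.5 -152 150 90
```

```text
clock: 19.4
position: [0.5582, -0.2789, 0.0284]
ee_rot: [0.728, 0.685, -0.0, 0.0]
ft_force: [0.1, 1.0, -0.1]
grip_width: 0.63
t 19.4 pos [ 558.2 -278.9   28.4] psi 86.51 tilt [ 0.e+00 -1.e-04 -1.e+00] F [ 0.1  1.  -0.1] grip 0.63 j [ 0.93  0.66 -0.71  1.64  0.49  1.02 -0.  ]
turn wz -0.061
shift after turn [ 126.9 -133.7 -121.6] rows>= 5.0
```

```bash
python3 -m creep '[[0,0,0,0,0,-15,95],[0,0,0,0,0,-30,95],[0,0,0,0,0,-45,95],[0,0,0,0,0,-30,95],[0,0,0,0,0,0,95],[0,0,0,0,0,0,95]]';  python3 wl.py e6 dark .022;python3 go.py 424.5 -152 150 123
```

```text
clock: 20.0
position: [0.5585, -0.2791, 0.1499]
ee_rot: [0.728, 0.685, 0.0, 0.001]
ft_force: [0.3, -0.3, 0.5]
grip_width: 0.626
[ 36. 289.] rect [ 368.6 -308.8  132.2   26.   -78.3] ell [ 371.9 -324.    27.   135.5]
[319. 233.] rect [ 558.4 -274.1   44.6   42.4  -48.8] ell [ 558.7 -273.6   42.2   44.1]
[320. 350.] rect [ 555.4 -361.2  518.6  242.5   -3.7] ell [ 548.7 -383.6  252.6  481.2]
[320. 168.] rect [ 562.4 -232.9  105.6    2.2   -4. ] ell [ 566.9 -233.2    1.9  179.6]
[104.  50.] rect [ 446.5 -156.6   46.1   21.   -86.6] ell [ 401.2 -141.2   52.6  120. ]
t 20.05 pos [ 557.9 -278.9  148.6] psi 86.5 tilt [-2.e-04 -4.e-04 -1.e+00] F [-0.9 -0.9  0. ] grip 0.631 j [ 0.98  0.53 -0.78  1.56  0.39  1.22  0.07]
turn wz -0.637
shift after turn [179.1 -42.7  -1.4] rows>= 4.0
```

View pics/e6.png

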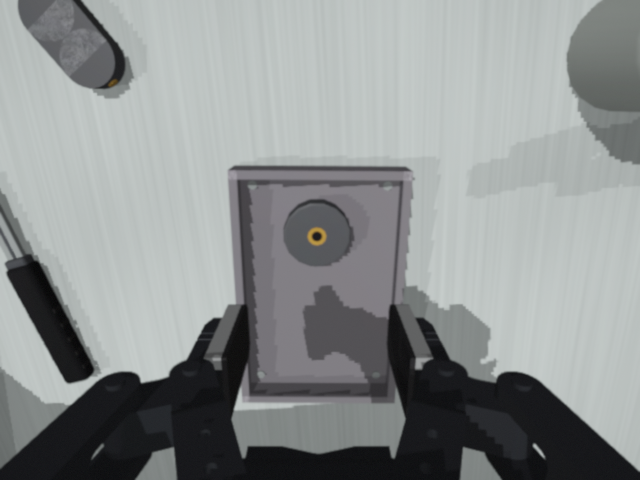

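```bash
python3 -m creep '[[0,0,-0.13,0,0,0,95],[0,0,-0.13,0,0,0,95],[0,0,-0.13,0,0,0,95],[0,0,-0.13,0,0,0,95],[0,0,-0.117,0,0,0,95],[0,0,0,45,-11,0,95],[0,0,0,45,-11,0,95],[0,0,0,45,-11,0,95]]'; python3 -m creep '[[0,0,0,44,-10,0,95],[0,0,0,0,0,30,95],[0,0,0,0,0,0,95],[0,0,0,0,0,0,95]]'; python3 go.py 424.5 -150 26 123; python3 wl.py f1 dark .014
```

```text
clock: 20.85
position: [0.455, -0.1822, 0.1469]
ee_rot: [0.477, 0.879, 0.0, -0.001]
ft_force: [-0.4, 1.2, 2.0]
grip_width: 0.629
clock: 21.25
position: [0.4243, -0.1522, 0.1181]
ee_rot: [0.477, 0.879, 0.001, -0.001]
ft_force: [0.1, 0.3, -0.4]
grip_width: 0.623
t 21.25 pos [ 424.3 -152.2  118.1] psi 123.0 tilt [-0.0014  0.0023 -1.    ] F [ 0.1  0.3 -0.4] grip 0.623 j [ 1.26  0.23 -1.09  2.02  0.24  1.03  0.64]
turn wz 0.0
shift after turn [ 1.7  1.3 92.1] rows>= 2.0
[291. 402.] rect [ 477.  -229.6  467.   162.    32.9] ell [ 462.9 -260.2  144.3  474.8]
[319. 281.] rect [ 435.3 -165.7   28.7   21.    55.4] ell [ 434.7 -166.7   19.4   28.4]
[303. 255.] rect [ 417.5 -154.4   24.6   15.4  -55.8] ell [ 416.5 -156.2   15.5   22.3]
[315. 214.] rect [ 409.  -130.5   29.7   21.    45. ] ell [ 410.  -130.6   20.3   31.8]
```

View pics/f1.png

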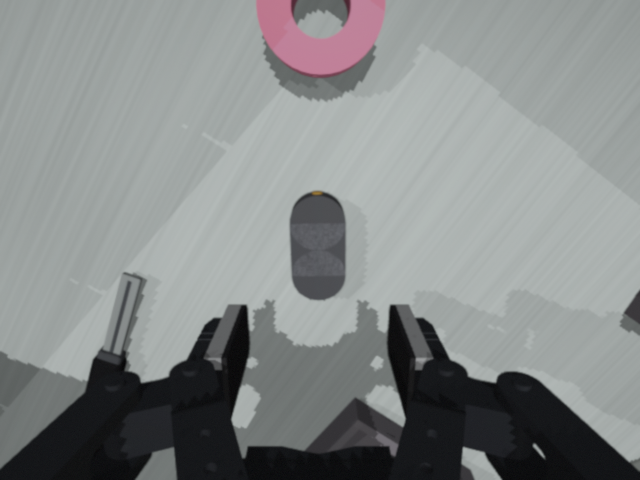

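```bash
python3 - <<'E'
from h import *
o=w.get_obs();print(plane(cam('wrist',o),[[318,195],[318,300],[318,247]],.014)*1000)
E
python3 go.py 422.5 -148.5 26 123
python3 -m creep '[[0,0,0,4,-0.5,20,95],[0,0,0,0,0,30,95],[0,0,0,0,0,20,95],[0,0,0,0,0,0,95],[0,0,0,0,0,0,95]]'; python3 go.py 424.5 -150 26 123; python3 wl.py f2 dark .014
```

```text
[[ 406.48451789 -122.19157301   14.        ]
 [ 441.45419257 -176.06335065   14.        ]
 [ 423.05825505 -147.72388441   14.        ]]
t 21.3 pos [ 425.  -152.2  118.5] psi 123.0 tilt [-3.0e-04  2.7e-03 -1.0e+00] F [-0.2 -0.5 -0.7] grip 0.629 j [ 1.26  0.23 -1.09  2.02  0.24  1.03  0.64]
turn wz 0.0
shift after turn [ 4.4 -0.1 92.5] rows>= 2.0
clock: 21.8
position: [0.4228, -0.1487, 0.0489]
ee_rot: [0.477, 0.879, 0.001, -0.001]
ft_force: [-0.6, -0.3, -0.4]
grip_width: 0.632
t 21.8 pos [ 422.8 -148.7   48.9] psi 123.02 tilt [ 0.      0.0024 -1.    ] F [-0.6 -0.3 -0.4] grip 0.632 j [ 1.16  0.36 -1.01  2.08  0.39  0.9   0.51]
turn wz 0.0
shift after turn [-2.   0.7 22.9] rows>= 1.0
[283. 412.] rect [ 449.1 -185.7  321.3   98.5   32.9] ell [ 451.9 -195.1   92.   308.6]
[315. 303.] rect [ 421.8 -147.8   67.    31.2  -55.4] ell [ 422.3 -148.3   32.9   71.4]
```

View pics/f2.png

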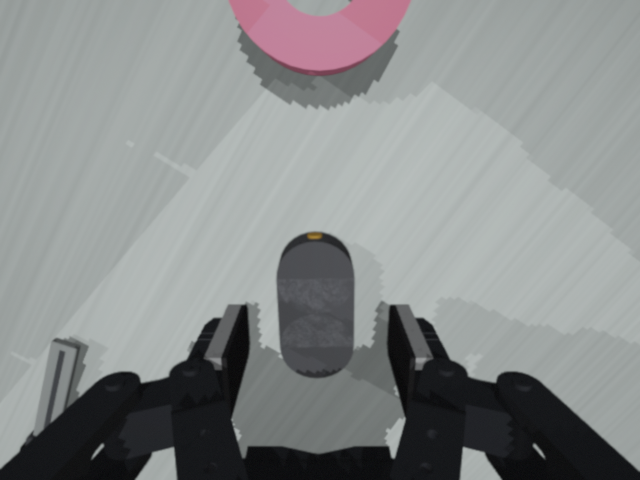

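```bash
python3 -m creep '[[0,0,0,0,0,14,95],[0,0,0,0,0,8,95],[0,0,0,0,0,0,95],[0,0,0,0,0,0,200],[0,0,0,0,0,0,200],[0,0,0,0,0,0,200],[0,0,0,0,0,0,200],[0,0,0,0,0,0,200]]' 50; python3 go.py 422.5 -148.5 26 123; python3 wl.py f3 dark .014 >/dev/null
```

```text
clock: 22.65
position: [0.4225, -0.1493, 0.0274]
ee_rot: [0.477, 0.879, -0.0, 0.001]
ft_force: [-1.3, 1.3, 5.4]
grip_width: 0.363
t 22.65 pos [ 422.5 -149.3   27.4] psi 123.0 tilt [ 8.e-04 -9.e-04 -1.e+00] F [-1.3  1.3  5.4] grip 0.363 j [ 1.12  0.4  -0.97  2.09  0.44  0.86  0.47]
turn wz 0.0
shift after turn [0.7 0.4 1.4] rows>= 1.0
```

View pics/f3.png

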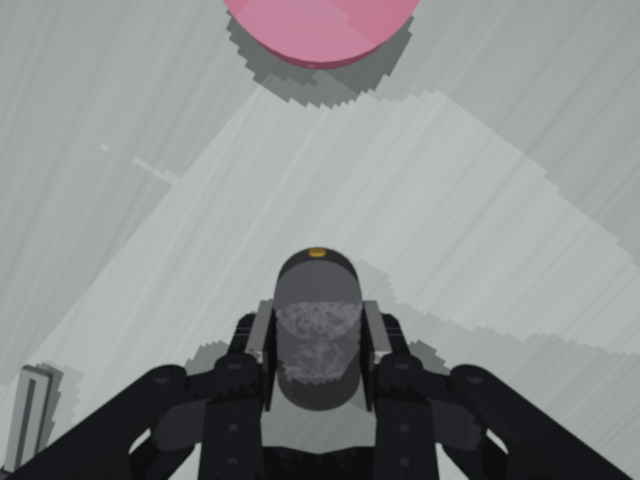

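```bash
python3 -m creep '[[0,0,0,0,0,-15,200],[0,0,0,0,0,-45,200],[0,0,0,0,0,-48,200],[0,0,0.13,0,0,0,200],[0,0,0.13,0,0,0,200],[0,0,0.13,0,0,0,200],[0,0,0.13,0,0,0,200],[0,0,0.12,0,0,0,200]]'; python3 -m creep '[[0,0,0,0,0,0,200],[0,0,0,0,0,0,200]]';  python3 go.py 554 -355 135 86.3
```

```text
clock: 23.5
position: [0.4219, -0.1491, 0.1348]
ee_rot: [0.731, 0.682, -0.0, 0.0]
ft_force: [-0.0, -0.6, -3.0]
grip_width: 0.359
clock: 23.7
position: [0.422, -0.149, 0.1347]
ee_rot: [0.728, 0.686, -0.0, 0.0]
ft_force: [0.4, -0.4, -1.9]
grip_width: 0.363
t 23.7 pos [ 422.  -149.   134.7] psi 86.55 tilt [ 1.e-04 -4.e-04 -1.e+00] F [ 0.4 -0.4 -1.9] grip 0.363 j [ 1.22  0.17 -1.03  2.01  0.16  1.05  0.05]
turn wz 0.004
shift after turn [-197.   145.    -0.3] rows>= 5.0
```

```bash
python3 -m creep '[[0,0,0,-35,25,0,200],[0,0,0,-40,30,0,200],[0,0,0,-40,30,0,200],[0,0,0,-40,30,0,200],[0,0,0,-42,30,0,200],[0,0,0,0,0,20,200],[0,0,0,0,0,0,200],[0,0,0,0,0,0,200]]'; python3 go.py 554 -355 31 86.3; python3 wl.py f4 dark .022
```

```text
clock: 24.5
position: [0.5529, -0.3524, 0.1143]
ee_rot: [0.728, 0.685, 0.0, -0.001]
ft_force: [0.7, 1.1, -2.1]
grip_width: 0.358
t 24.5 pos [ 552.9 -352.4  114.3] psi 86.5 tilt [-0.001   0.0016 -1.    ] F [ 0.7  1.1 -2.1] grip 0.358 j [ 1.07  0.65 -0.81  1.5   0.49  1.21  0.13]
turn wz 0.003
shift after turn [-2.5  1.2 83.3] rows>= 2.0
[ 15. 271.] rect [ 376.9 -346.3   61.6   26.   -78.6] ell [ 381.  -354.9   23.4   66.1]
[320. 326.] rect [ 550.2 -376.4  433.7  273.8   -3.5] ell [ 549.4 -396.8  279.7  447. ]
```

View pics/f4.png

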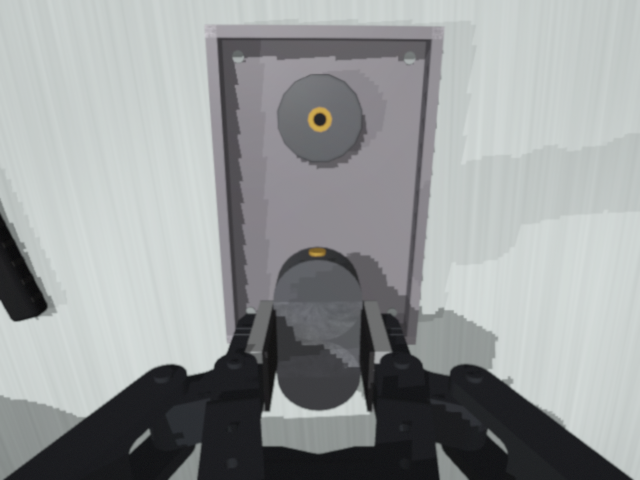

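```bash
python3 -m creep '[[0,0,0,0,1,20,200],[0,0,0,0,0,25,200],[0,0,0,0,0,20,200],[0,0,0,0,0,12,200],[0,0,0,0,0,5,200],[0,0,0,0,0,0,200],[0,0,0,0,0,0,200]]'; python3 go.py 554 -355 31 86.3; python3 wl.py f5 dark .022
```

```text
clock: 25.25
position: [0.5549, -0.3539, 0.0339]
ee_rot: [0.729, 0.684, 0.0, 0.001]
ft_force: [0.2, 0.0, -2.6]
grip_width: 0.354
t 25.25 pos [ 554.9 -353.9   33.9] psi 86.34 tilt [ 1.5e-03 -9.0e-04 -1.0e+00] F [ 0.2  0.  -2.6] grip 0.354 j [ 1.04  0.74 -0.76  1.54  0.55  1.09  0.08]
turn wz 0.001
shift after turn [-1.2 -0.8  2.9] rows>= 1.0
[352. 163.] rect [ 568.  -289.8   34.8   12.3   37.6] ell [ 546.4 -271.3   45.5   68.5]
[316. 289.] rect [ 556.2 -332.4  267.2  179.    -3.8] ell [ 553.3 -348.2  189.5  231.3]
```

View pics/f5.png

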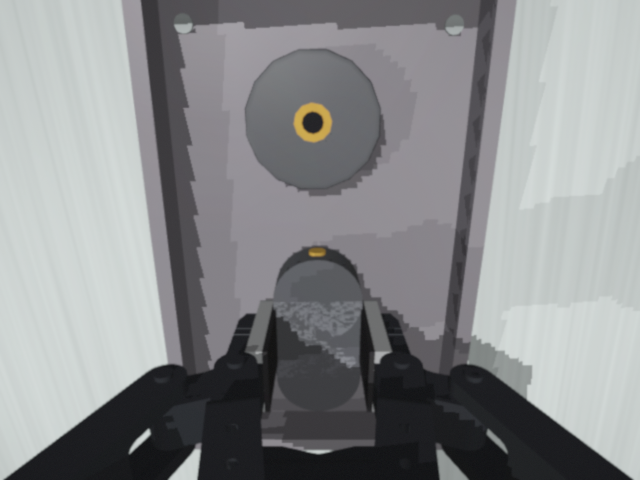

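Good position. Lower the last 2.5 mm and release a little.

```bash
python3 -m creep '[[0,0,0,0,0,2.5,200],[0,0,0,0,0,0,200],[0,0,0,0,0,0,200],[0,0,0,0,0,0,130],[0,0,0,0,0,0,130],[0,0,0,0,0,0,130],[0,0,0,0,0,0,130]]'; python3 -m creep '[[0,0,0,0,0,-15,130],[0,0,0,0,0,-40,130],[0,0,0,0,0,-45,130],[0,0,0,0,0,-30,130],[0,0,0,0,0,0,130],[0,0,0,0,0,0,130]]'; python3 go.py 356.5 -307 110 101.5; python3 wl.py f6 dark .01 50
```

```text
clock: 26.0
position: [0.5543, -0.3537, 0.03]
ee_rot: [0.729, 0.684, 0.0, 0.0]
ft_force: [-0.5, 0.6, 0.4]
grip_width: 0.491
clock: 26.6
position: [0.5546, -0.3538, 0.1614]
ee_rot: [0.729, 0.684, 0.0, 0.001]
ft_force: [-0.2, -0.3, -0.8]
grip_width: 0.493
t 26.6 pos [ 554.6 -353.8  161.4] psi 86.33 tilt [ 0.0014 -0.0013 -1.    ] F [-0.2 -0.3 -0.8] grip 0.493 j [ 1.08  0.61 -0.83  1.45  0.46  1.28  0.14]
turn wz -0.265
shift after turn [  85.4 -184.8   51.4] rows>= 5.0
[320. 419.] rect [ 546.4 -496.6  566.5  175.4   -3.8] ell [ 547.9 -515.9  159.   579.4]
[ 38. 216.] rect [ 362.4 -332.6  100.6   25.   -78.4] ell [ 363.2 -335.8   26.3  119.7]
```

View pics/f6.png

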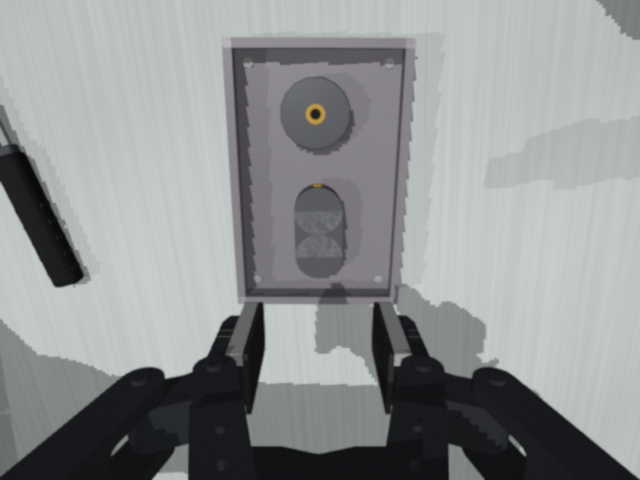

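```bash
python3 -m creep '[[0,0,-0.132,0,0,0,130],[0,0,-0.132,0,0,0,130],[0,0,0,18,-40,0,130],[0,0,0,20,-45,0,130],[0,0,0,20,-45,15,130],[0,0,0,20,-45,30,130],[0,0,0,0,0,0,130],[0,0,0,0,0,0,130]]'; python3 go.py 356.5 -307 27 101.5; python3 wl.py g1 dark .01 50
```

```text
clock: 27.45
position: [0.3733, -0.3137, 0.1184]
ee_rot: [0.634, 0.774, -0.0, -0.001]
ft_force: [-0.3, -0.4, 0.6]
grip_width: 0.489
t 27.45 pos [ 373.3 -313.7  118.4] psi 101.37 tilt [-2.2e-03  9.0e-04 -1.0e+00] F [-0.3 -0.4  0.6] grip 0.489 j [ 1.5   0.32 -1.    1.93  0.31  1.06  0.57]
turn wz -0.002
shift after turn [  9.9 -15.2  91.4] rows>= 2.0
[569. 343.] rect [ 542.8 -350.9   61.2   18.4   78.4] ell [ 545.3 -349.6   21.3   53.3]
[292. 416.] rect [ 393.9 -418.   474.9  146.8   11.5] ell [ 389.9 -434.6  134.6  471.2]
[611. 247.] rect [ 543.9 -278.1   42.8   20.6  -85.6] ell [ 568.  -278.4   46.5   64.8]
[291. 277.] rect [ 361.1 -335.9   97.2   19.1  -78.6] ell [ 361.1 -336.    20.   129.9]
```

View pics/g1.png

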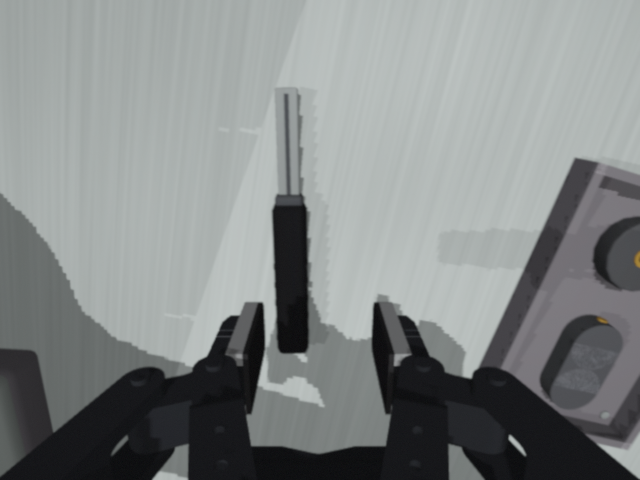

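```bash
python3 -m creep '[[0,0,0,6,-16.4,15,130],[0,0,0,0,0,30,130],[0,0,0,0,0,20,130],[0,0,0,0,0,0,130],[0,0,0,0,0,0,130]]'; python3 go.py 356 -311 27.5 101.4; python3 wl.py g2 dark .01 50
```

```text
clock: 28.0
position: [0.3595, -0.311, 0.0552]
ee_rot: [0.632, 0.775, 0.001, 0.0]
ft_force: [0.3, -0.7, 0.6]
grip_width: 0.495
t 28.0 pos [ 359.5 -311.    55.2] psi 101.54 tilt [ 1.6e-03  6.0e-04 -1.0e+00] F [ 0.3 -0.7  0.6] grip 0.495 j [ 1.47  0.39 -0.95  2.01  0.4   0.93  0.51]
turn wz 0.002
shift after turn [ 0.7 -3.4 27.7] rows>= 1.0
[332. 420.] rect [ 371.6 -363.4  343.4  105.9   11.4] ell [ 380.4 -373.6   96.4  347.8]
[309. 339.] rect [ 360.3 -335.8   98.9   19.7  -78.4] ell [ 360.3 -335.4   20.6  129.3]
```

View pics/g2.png

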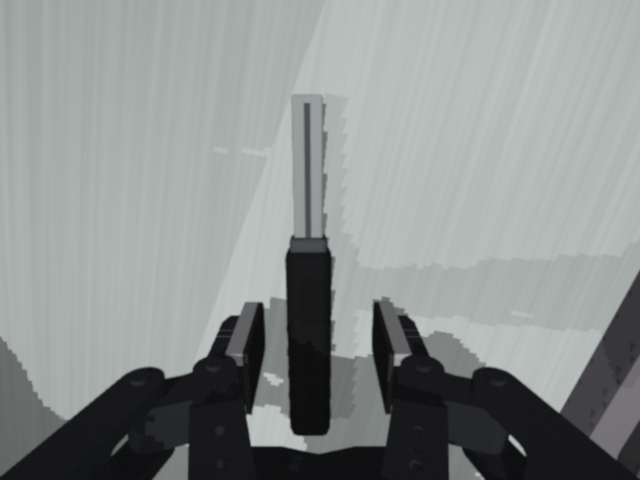

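```bash
python3 -m creep '[[0,0,0,0,-3.8,15,130],[0,0,0,0,0,12,130],[0,0,0,0,0,0,130],[0,0,0,0,0,0,130],[0,0,0,0,0,0,240],[0,0,0,0,0,0,240],[0,0,0,0,0,0,240],[0,0,0,0,0,0,240]]' 40; python3 go.py 356 -311 27.5 101.4; python3 wl.py g3 dark .01 50
```

```text
clock: 28.85
position: [0.3544, -0.3121, 0.028]
ee_rot: [0.633, 0.774, -0.0, 0.0]
ft_force: [-1.1, 2.0, 5.6]
grip_width: 0.223
t 28.85 pos [ 354.4 -312.1   28. ] psi 101.46 tilt [ 6.e-04 -8.e-04 -1.e+00] F [-1.1  2.   5.6] grip 0.223 j [ 1.44  0.43 -0.92  2.04  0.45  0.88  0.48]
turn wz 0.001
shift after turn [0.8 1.7 0.5] rows>= 1.0
[320. 415.] rect [ 359.9 -336.1  277.1  100.8   11.4] ell [ 363.2 -350.1   94.7  266.4]
```

View pics/g3.png

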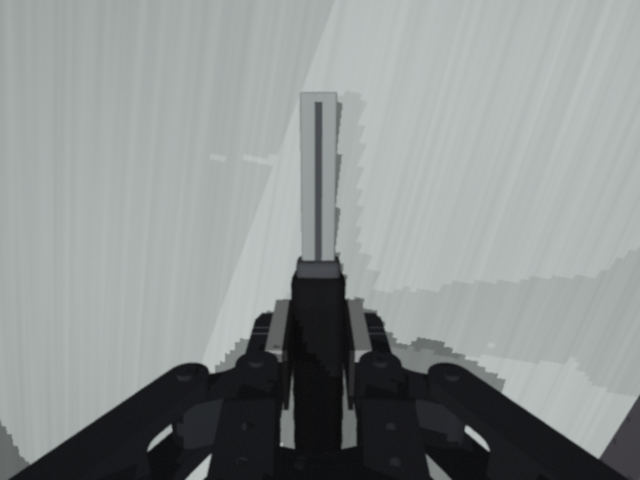

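```bash
python3 - <<'E'
from h import *
o=w.get_obs();P=plane(cam('wrist',o),[[319,93],[319,260]],.009);R=Rn.from_quat(o['ee_rot']).as_matrix()
print(P*1000,((P-o['position'])@R)*1000)
# tray outline from top at z=.022 using bottom (near) edge ; corners
c=cam('top');im=cv2.imread('pics/a_top.png');H=cv2.cvtColor(im,cv2.COLOR_BGR2HSV);M=cv2.inRange(H,(0,0,0),(179,90,95))
cs,_=cv2.findContours(M,cv2.RETR_EXTERNAL,cv2.CHAIN_APPROX_NONE)
q=[q for q in cs if 120<cv2.contourArea(q)<9000 and abs(q.reshape(-1,2).mean(0)-[321,195]).max()<4][0]
b=cv2.boxPoints(cv2.minAreaRect(q));print(b);print(plane(c,b,.022)*1000)
E
python3 -m creep '[[0,0,0,0,0,-15,240],[0,0,0,0,0,-40,240],[0,0,0,0,0,-45,240],[0,0,0.018,0,0,-20,240],[0,0,0,0,0,0,240],[0,0,0,0,0,0,240]]';  python3 go.py 641 13 140 100.4
```

```text
[[ 337.6294739  -227.77233761    9.        ]
 [ 348.8547149  -283.00841267    9.        ]] [[86.02682368  0.30781892 18.88560293]
 [29.6617052   0.33623693 18.93693905]]
[[268.63025 184.30853]
 [365.40485 165.87527]
 [372.97595 205.62363]
 [276.20135 224.05688]]
[[660.51963557 121.72042888  22.        ]
 [697.07850338 -75.23938892  22.        ]
 [613.37713975 -88.15276467  22.        ]
 [577.93445467 105.71263397  22.        ]]
clock: 29.5
position: [0.3538, -0.3121, 0.1478]
ee_rot: [0.64, 0.768, -0.001, 0.0]
ft_force: [-0.0, -0.5, -0.4]
grip_width: 0.221
t 29.5 pos [ 353.8 -312.1  147.8] psi 100.42 tilt [-1.0e-04 -1.3e-03 -1.0e+00] F [-0.  -0.5 -0.4] grip 0.221 j [ 1.59  0.22 -1.05  1.94  0.22  1.09  0.64]
turn wz 0.0
shift after turn [267.9 341.2   7.8] rows>= 9.0
```

```bash
python3 -m creep '[[0,0,0,25,35,0,240],[0,0,0,30,39,0,240],[0,0,0,30,39,0,240],[0,0,0,30,39,0,240],[0,0,0,30,39,0,240],[0,0,0,30,39,0,240],[0,0,0,30,39,0,240],[0,0,0,30,39,0,240]]'; python3 -m creep '[[0,0,0,20,20,0,240],[0,0,0,0,0,0,240],[0,0,0,0,0,0,240]]'; python3 go.py 641 10 140 100.4;python3 wl.py g4 dark .022 90
```

```text
clock: 30.3
position: [0.6147, -0.0233, 0.1455]
ee_rot: [0.64, 0.769, -0.001, -0.001]
ft_force: [0.8, -0.2, 0.6]
grip_width: 0.221
clock: 30.6
position: [0.6298, -0.0007, 0.1457]
ee_rot: [0.639, 0.769, -0.001, -0.001]
ft_force: [-0.3, -0.6, -1.1]
grip_width: 0.218
t 30.6 pos [629.8  -0.7 145.7] psi 100.57 tilt [-2.7e-03  6.0e-04 -1.0e+00] F [-0.3 -0.6 -1.1] grip 0.218 j [ 0.63  0.62 -0.98  1.54  0.53  1.27 -0.24]
turn wz 0.003
shift after turn [ 8.5 13.   5.7] rows>= 1.0
[322. 344.] rect [636.4 -43.5 491.5 308.2  10.7] ell [657.9 -70.8 311.  495.4]
[575.  14.] rect [738.7 157.   87.8  21.6  -3.9] ell [755.8 153.2  18.6  99.6]
```

View pics/g4.png

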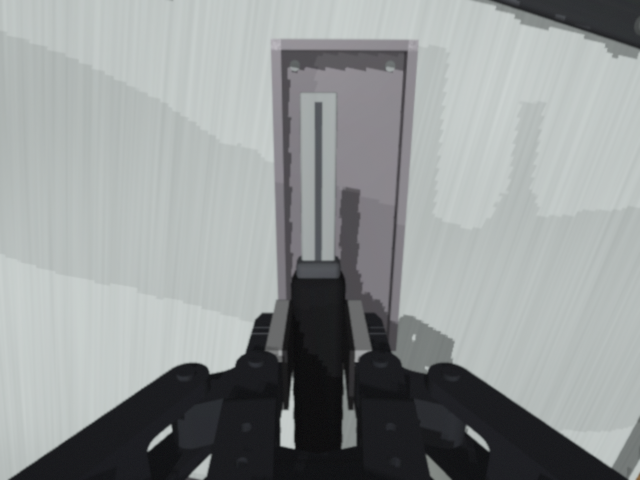

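Run:
```python
from h import *
o=w.get_obs();P=plane(cam('wrist',o),[[272,41],[417,41],[281,290],[395,350],[401,290]],.022);R=Rn.from_quat(o['ee_rot']).as_matrix()
print(P*1000);print(((P-o['position'])@R)[:,:2]*1000)
e=P[0]+P[1];u=(P[1]-P[0])[:2];print(np.degrees(np.arctan2(u[1],u[0])),np.linalg.norm(u)*1000)
u=(P[2]-P[0])[:2];print(np.degrees(np.arctan2(u[1],u[0])))
u=(P[4]-P[1])[:2];print(np.degrees(np.arctan2(u[1],u[0])))
```

```text
[[583.99748538 107.04619337  22.        ]
 [660.99313885 121.32793431  22.        ]
 [611.47068749 -37.74671284  22.        ]
 [695.23741289 -68.24558485  22.        ]
 [688.18023735 -23.57105923  22.        ]]
[[115.62213661 -24.82900181]
 [115.69944996  53.47973507]
 [-31.75220906 -24.07798291]
 [-76.94083416  52.76599859]
 [-31.72732196  53.93015325]]
10.508230103472933 78.30899550925972
-79.25633656145301
-79.37326386786319
```

```bash
python3 -m creep '[[0,0,0,12.5,14.3,0,240],[0,0,0,0,0,25,240],[0,0,0,0,0,30,240],[0,0,0,0,0,25,240],[0,0,0,0,0,10,240],[0,0,0,0,0,0,240],[0,0,0,0,0,0,240]]'; python3 go.py 641 10 33 100.5;python3 wl.py g5 dark .022 90
```

```text
clock: 31.35
position: [0.6427, 0.0126, 0.0585]
ee_rot: [0.64, 0.768, 0.0, 0.0]
ft_force: [-0.1, 1.2, 1.0]
grip_width: 0.218
t 31.35 pos [642.7  12.6  58.5] psi 100.38 tilt [ 1.e-03 -1.e-04 -1.e+00] F [-0.1  1.2  1. ] grip 0.218 j [ 0.56  0.73 -0.91  1.57  0.62  1.14 -0.31]
turn wz -0.002
shift after turn [-2.3 -2.1 25.5] rows>= 1.0
[316. 332.] rect [642.6  14.8 312.8 197.2  10.3] ell [ 6.444e+02 -6.000e-01  2.014e+02  3.253e+02]
```

View pics/g5.png

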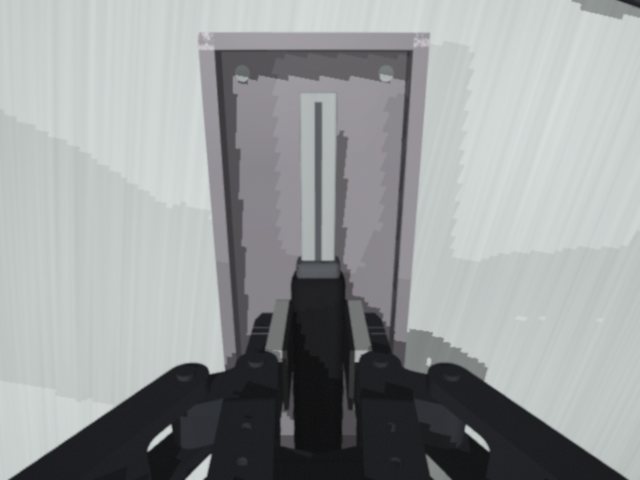

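Run:
```python
from h import *
o=w.get_obs();c=cam('wrist',o);R=Rn.from_quat(o['ee_rot']).as_matrix()
for z,px in ((.022,[[199,33],[430,33],[315,50],[280,436],[350,436]]),(o['position'][2]-.019,[[319,93]])):
    P=plane(c,px,z);print(((P-o['position'])@R)[:,:2]*1000)
```

```text
[[106.18936671 -40.89900124]
 [106.17989208  38.47228632]
 [100.66765708  -1.07005817]
 [-67.14842073 -18.18889038]
 [-67.21849284  15.19131918]]
[[86.02886697  0.27592201]]
```

```bash
python3 -m creep '[[0,0,0,3,-1.2,10,240],[0,0,0,0,0,10,240],[0,0,0,0,0,5.5,240],[0,0,0,0,0,0,240],[0,0,0,0,0,0,240]]'; python3 go.py 641 10 33 100.5
```

```text
clock: 31.9
position: [0.6403, 0.016, 0.0321]
ee_rot: [0.64, 0.769, -0.0, -0.0]
ft_force: [-3.2, -0.7, 7.3]
grip_width: 0.215
t 31.9 pos [640.3  16.   32.1] psi 100.44 tilt [-6.e-04 -4.e-04 -1.e+00] F [-3.2 -0.7  7.3] grip 0.215 j [ 0.54  0.76 -0.89  1.59  0.64  1.11 -0.33]
turn wz -0.001
shift after turn [-6.1 -0.4 -0.9] rows>= 1.0
```

Contact with the floor (7 N). Release slightly and lift.

```bash
python3 -m creep '[[0,0,0,0,0,0,170],[0,0,0,0,0,0,170],[0,0,0,0,0,0,170],[0,0,0,0,0,-10,170],[0,0,0,0,0,-20,170],[0,0,0,0,0,-40,170],[0,0,0,0,0,-45,170],[0,0,0,0,0,-30,170]]'; python3 -m creep '[[0,0,0,0,-40,0,170],[0,0,0,0,-45,-20,170],[0,0,0,0,-45,-20,170],[0,0,0,0,-45,-20,170],[0,0,0,0,-40,0,170],[0,0,0,0,0,0,170],[0,0,0,0,0,0,170]]'
python3 - <<'E'
from h import *
for n in('top','scene','wrist'):
    p,d=w.camera(n);cv2.imwrite(f'pics/z1_{n}.png',p)
E
python3 go.py
```

```text
clock: 32.7
position: [0.6413, 0.0167, 0.1821]
ee_rot: [0.64, 0.769, 0.001, 0.001]
ft_force: [0.1, 0.9, -0.4]
grip_width: 0.328
clock: 33.4
position: [0.4458, -0.0212, 0.2377]
ee_rot: [0.64, 0.769, -0.0, 0.002]
ft_force: [-0.5, -0.6, 0.6]
grip_width: 0.331
t 33.55 pos [446.3 -19.7 236.6] psi 100.67 tilt [ 0.0015  0.0036 -1.    ] F [0.8 0.2 0.5] grip 0.334 j [ 1.22  0.   -1.24  1.89 -0.    1.25  0.16]
```

View pics/z1_top.png

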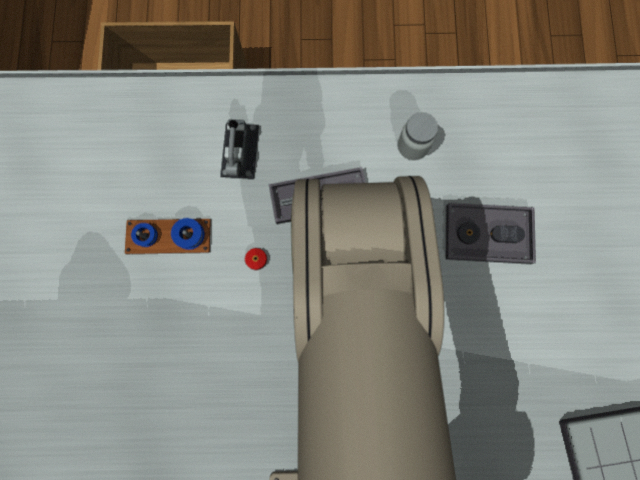

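View pics/z1_scene.png

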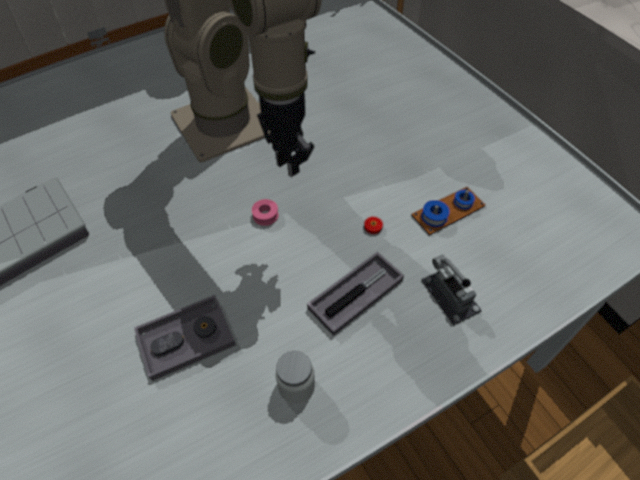

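View pics/z1_wrist.png

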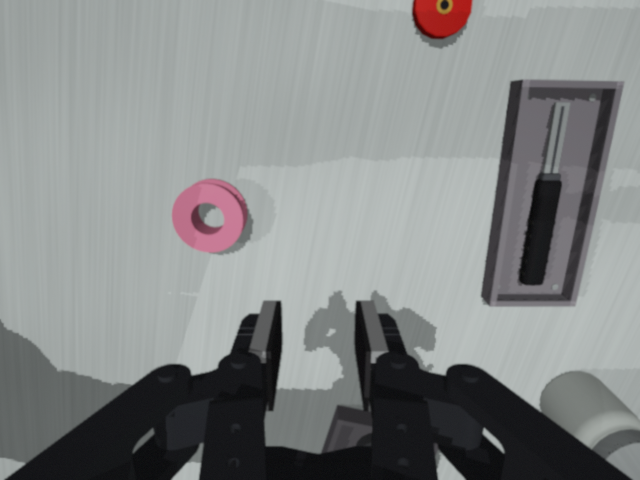

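The pictures show the spools on their pins (scene 435,212 and 465,200), the leads side by side in the wide tray (165,343 and 204,326) and the file lengthwise in its tray. The jar and look-alikes are where they were.

```bash
python3 -c "
from workcell import *
print(hand_in(), get_obs()['clock'])"
```

```text
the job is handed in; nothing more can be done
the job is handed in; nothing more can be done
```

The job is handed in at about 33.6 s of the 122 s allowed. I worked in the order asked:
- **Spools:** the large spool is on the near pin and the small spool on the far pin.
- **Leads:** the disc lead and then the bar lead went flat into the wide tray, side by side.
- **File:** it went last, lengthwise into the narrow tray.

**Last checks:** the final pictures show:
- both spools flat with the pins through their bores, the two leads apart on the tray floor, and the file inside its tray;
- the jar, the red disc, the pink spool and the clamp where they were;
- the gripper clear of everything.

**Checks that disagreed:**
- Wrist-camera positions came out 2–6 mm off those from the top camera along y. I settled this with a closer look before most of the grasps and placings.
- The fingertips brushed the table at about 17 N when I gripped the small spool. The file was set down with about 7 N, and the other readings I saw stayed below 9 N.
- In the last top picture the arm hid part of the narrow tray, so the file's final position rests on the scene and wrist pictures.

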